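# Clear the stacks off the storage box

### The job

I need to get into the grey storage box, so take apart the two small stacks standing on its lid, from the top down, and never carry a lower piece with something still on it. Set each piece down gently, upright and centred on its own place on the step: the brown shrimp cave on the green mat and the blue test case on the yellow mat, both lying lengthwise along the mat, the glass jar on the brown cork coaster and the black airstone on the red coaster. Tip nothing over, and leave the suction cup and the tweezer where they lie.

Things in the scene. Friction and masses are not known exactly. Their poses are not given: they have to be found in the camera images.
- cave: Brown ceramic shrimp cave, rigid block 96 (its x) x 60 (its y) x 45 mm high, flat top, tunnel along its length; 0.25 kg; grip across the 60 mm. It starts on the lid of the fixed grey storage box (170 x 300 mm, lid 90 mm above the step, which is z = 0), with the jar or the airstone on it; the case stands 150 mm beside it. The origin is the centre of its underside, z up.
- case: Blue plastic water-test case with a dark seam and a white catch at one end, a closed block 96 mm long (its x) by 60 mm wide (its y) by 45 mm high; 0.18 kg; grip across the 60 mm. It starts on the box lid (90 mm above the step) beside the cave, with the jar or the airstone, whichever is not on the cave, on it. The origin is the centre of its underside, z up.
- jar: Round glass specimen jar with a white screw lid, 52 mm in diameter and 55 mm high (the lid, also 52 mm wide, is the top 14 mm); about 0.12 kg, closed and rigid. At the start it stands on top of the cave or of the case. The origin is the centre of its underside, z up.
- airstone: Black airstone, an upright cylinder 34 mm in diameter and 30 mm high, with a nipple 7 mm thick and 10 mm tall on top (40 mm in all); about 0.05 kg, rigid. At the start it stands on top of the cave or of the case. The origin is the centre of its underside, z up.
- green_mat: Green rectangular mat, 120 mm long (its x) by 84 mm wide (its y), 4 mm thick: the place of the cave. Fixed flat on the step. Origin at the centre of its underside (step level); z up, x along its length.
- yellow_mat: Yellow rectangular mat, 120 mm long (its x) by 84 mm wide (its y), 4 mm thick: the place of the blue case. Fixed flat on the step. Origin at the centre of its underside (step level); z up, x along its length.
- cork_coaster: Round brown cork coaster, 80 mm in diameter, 4 mm thick: the place of the jar. Fixed flat on the step. Origin at the centre of its underside (step level); z up, its yaw means nothing.
- red_coaster: Round red coaster, 68 mm in diameter, 4 mm thick: the place of the airstone. Fixed flat on the step. Origin at the centre of its underside (step level); z up, its yaw means nothing.
- suction_cup: Small blue suction cup, 40 mm in diameter and 26 mm high, standing loose on the step on the far side of the box; to be left alone. The origin is the centre of its underside, z up.
- tweezer: Stainless steel planting tweezer, about 160 mm long (its x), 19 mm wide, 8 mm high, lying loose on the step on the far side of the box; to be left alone. Origin on its underside near mid-length.
Not all that is in view belongs to the job. There is more than one size of the case; the one meant has the size given above.

How it is judged (in metres and radians):
At the end, for the whole second after the job is handed in: Cave centred on the green mat, case on the yellow mat, airstone on the red coaster, each within 15 mm, jar on the cork coaster within 14 mm; cave and case lengthwise along the mat within 0.25 rad (either way round); all flat on their places, upright within 0.1 rad, at rest (horizontal distance between cave and green_mat below 0.015 m and z of cave in the frame of green_mat between 0.001 and 0.008 m and angle between each of cave, case, jar, airstone's own z axis and vertical below 0.1 rad and linear speed of each of cave, case, jar, airstone below 0.02 m/s and angular speed of each of cave, case, jar, airstone below 0.2 rad/s and angle between the x axis of cave and the x axis of green_mat, either way round below 0.25 rad and horizontal distance between case and yellow_mat below 0.015 m and z of case in the frame of yellow_mat between 0.001 and 0.008 m and angle between the x axis of case and the x axis of yellow_mat, either way round below 0.25 rad and horizontal distance between jar and cork_coaster below 0.014 m and z of jar in the frame of cork_coaster between 0.001 and 0.008 m and horizontal distance between airstone and red_coaster below 0.015 m and z of airstone in the frame of red_coaster between 0.001 and 0.008 m); the robot touches nothing.
It fails at once if a piece is dropped or rammed onto its place (over 60 N) (contact force between cave and green_mat above 60 N or contact force between case and yellow_mat above 60 N or contact force between jar and cork_coaster above 60 N or contact force between airstone and red_coaster above 60 N).
It fails at once if the cave or the case is carried off with something still on top of it ((distance of cave from where it was at the start of the episode above 0.04 m and horizontal distance between jar and cave below 0.05 m and z of jar in the frame of cave between 0.04 and 0.05 m) or (distance of cave from where it was at the start of the episode above 0.04 m and horizontal distance between airstone and cave below 0.05 m and z of airstone in the frame of cave between 0.04 and 0.05 m) or (distance of case from where it was at the start of the episode above 0.04 m and horizontal distance between jar and case below 0.05 m and z of jar in the frame of case between 0.04 and 0.05 m) or (distance of case from where it was at the start of the episode above 0.04 m and horizontal distance between airstone and case below 0.05 m and z of airstone in the frame of case between 0.04 and 0.05 m)).
It fails at once if a piece is tipped over (beyond 0.6 rad) (angle between any of jar, airstone, cave, case's own z axis and vertical above 0.6 rad).
It fails at once if the suction cup or the tweezer is moved by more than 20 mm (distance of any of suction_cup, tweezer from where it was at the start of the episode above 0.02 m).
It also fails if it takes over 120 s, if anything falls off the work surface, if the arm or the gripper's body presses on something with over 40 N, if the wrist force passes 120 N, or if a joint passes its speed limit or range.

### The arm

A 6-joint arm with a two-finger parallel gripper is mounted at the origin on the work surface. World frame = base frame: x ahead of the robot, y to its left, z up, the work surface at z = 0. Lengths are in m, angles in degrees, forces in N, time in s.
With the tool pointing down it reaches from about 0.375 to 0.9 m from the base axis. Payload 3.1 kg.
Tool frame: the origin (TCP) lies at the very end of the fingers, on their centre line; the grasp point (between the pads) lies 19 mm behind it (bot.grip_point_offset is the distance from the TCP to the grasp point, in m); z points along the fingers, x is the direction in which the jaws open and shut, and the axes are right-handed (so a half turn about z gives the same grasp; the last joint's range is limited). The gripper opens to 87 mm and grips with 3 to 60 N. Pads are 19 mm wide; open, the fingers measure 117 mm over their backs; the gripper's body (75 mm by 190 mm) begins 51 mm behind the grasp point.
Start: joints at [58.069, 30.224, 82.088, -0, 67.689, -10.227], TCP at [0.231, 0.581, 0.187] pointing down, gripper open.
Joint ranges: [-176.69, 176.69], [-43.24, 126.21], [12.49, 139.97], [-82, 262], [0, 151.66], [-163.58, 163.58]. Speed limits (degrees/s): [159.86, 159.86, 180, 180, 180, 180].

### API

Orientations are given as a 3x3 rotation matrix whose columns are the frame's x, y, z axes.
In Python, from rig import bot, capture, recognise, place_of gives the robot as it stands.
- The arm moves only by the tool send_rows, never from a script. Its argument "motion" is a list of rows, each a list of 2 entries, a list of its own where there are three numbers: the shift along the tool's x, y, z in mm, then the turn about the tool's z in rad. A call has exactly 5 rows; each row shifts and turns the pose as measured when the row begins, along the tool's axes as they then stand; what a row does not reach is not made up. A row lasts 1/12 s, in which the tool goes at most 41.7 mm and 7.16 degrees, less where a joint would pass 70% of its speed; a pose out of reach is approached as far as the arm can. A call with a gripper value outside its range is refused whole. "gripper" is the closure, from 0 (fully open) to 1 (shut), set as the call begins (left out, the last holds). The fingers move at their own pace and stop on an object; the grip force is fixed at half the most. Time passes only in rows, so rows that do not move let the fingers close, or fill a call up. It gives the time, the measured TCP pose, the force and the opening at its end, in the units of the state.
- bot.read_state(): the state, without advancing time (a new reading comes with each control period).
- capture(name): name is "side" or "top" or "wrist"; returns a dict with "image" (420x560x3 uint8, blue, green, red), "fx", "fy", "cx", "cy" (pixels), "rvec" (rotation vector, rad) and "tvec" (3), from world to camera coordinates, as OpenCV has them. Camera axes: x right, y down, z forward; pixel columns grow to the right and rows downward; lengths in m; the calibration is good to about 2 mm. A picture is of the moment at which its call begins. There is no depth.
- bot.hand_in(): hands the job in, once; it reports no verdict.
Trained networks look in the newest picture that a camera, given by its name, has taken for a name from the list of things; names that differ only in an ending like _2 or _b are one class to them, and where a whole thing is asked for, a point or a joint stands for the part that bears it (a point fixed in the world has none). Each returns a list of dicts, best first, with "p" (0 to 1); they miss things now and then, are a little off and sometimes report something else, mostly with a low value. They report only what shows in the picture. A call takes as long as a camera call. They do not tell look-alikes from the thing itself.
- recognise(camera, target): "xy" ([column, row] in pixels, amid what is visible of it).
- place_of(camera, target): "xy" ([column, row] in pixels: a listed point, or the origin of a listed thing).
The state is a dict: "time_s": time; "joint_positions": joint angles; "qvel": joint speeds; "tau": joint torques, N m; "position": TCP position; "tcp_rot": TCP orientation; "force": force on the tool from outside, world axes, zero at the start; "moment": the same for the moment, N m; "opening": opening from 0.0 (shut) to 1.0 (fully open).
Only numpy, scipy, OpenCV 4.12 (cv2) and the standard library are available. Lean on these libraries where they do the work, as an engineer would, in place of code of your own. Each camera call takes 0.05 s, during which the arm holds its last target.

## Working session

There is one attempt and no reset: what is moved stays moved. The work goes in short steps, Python scripts to look and compute and a tool call to move; the robot and the scene stay as the last step left them, time stands still between calls to the robot, and variables do not carry over. Pictures are saved under pics/ and viewed, and the job is handed in when it is done.

Besides the shell and the picture viewer there is one more tool, called after "Request:" by a JSON object that holds its "fn" and its "kwargs", one argument or row to a line. send_rows: Moves the arm, as the interface text tells. Its arguments: {"type":"object","properties":{"motion":{"type":"array","items":{"type":"array"}},"gripper":{"type":"number"}},"required":["motion"]}

```bash
ls; mkdir -p pics; cat > h.py <<'E'
from rig import bot, capture, recognise, place_of
import numpy as np, cv2
E
python3 - <<'E'
from h import *
for n in ("side","top"):
    c=capture(n); cv2.imwrite(f"pics/{n}0.png",c["image"])
    R,_=cv2.Rodrigues(np.array(c["rvec"],float)); print(n,"campos",(-R.T@np.array(c["tvec"]).ravel()).round(3))
    for t in ["cave","case","jar","airstone","green_mat","yellow_mat","cork_coaster","red_coaster","suction_cup","tweezer"]:
        print(t,[(np.round(d["xy"]),round(d["p"],2)) for d in recognise(n,t)[:4]],[(np.round(d["xy"]),round(d["p"],2)) for d in place_of(n,t)[:4]])
print(bot.read_state())
E
```

```text
pics
side campos [ 0.269 -0.65   0.72 ]
cave [(array([242., 193.]), 0.7)] [(array([334., 328.]), 0.66)]
case [(array([368., 283.]), 0.86), (array([280., 230.]), 0.72), (array([433., 332.]), 0.59)] [(array([428., 342.]), 0.94), (array([368., 287.]), 0.8), (array([284., 237.]), 0.76)]
jar [(array([244., 171.]), 0.89)] [(array([245., 182.]), 0.62)]
airstone [(array([276., 217.]), 0.67)] [(array([278., 222.]), 0.69)]
green_mat [(array([248., 373.]), 0.55)] [(array([247., 372.]), 0.87)]
yellow_mat [(array([255., 158.]), 0.53)] [(array([248., 163.]), 0.71)]
cork_coaster [(array([335., 328.]), 0.83)] [(array([240., 198.]), 0.71), (array([334., 329.]), 0.64)]
red_coaster [(array([177., 179.]), 0.7)] [(array([179., 182.]), 0.85)]
suction_cup [(array([382., 249.]), 0.48)] [(array([381., 248.]), 0.61)]
tweezer [(array([341., 197.]), 0.52)] [(array([336., 198.]), 0.68)]
top campos [ 0.405 -0.02   1.121]
cave [(array([247., 262.]), 0.79), (array([244., 250.]), 0.43)] [(array([246., 253.]), 0.67)]
case [(array([301., 241.]), 0.84), (array([358., 193.]), 0.72), (array([420., 180.]), 0.6), (array([3
[... 771 characters left out ...]
  8.20897391e+01, -6.52770824e-04,
        6.76873378e+01, -1.02272025e+01]), 'qvel': array([-0.00712368, -0.03098415,  0.06410518, -0.11363222,  0.01568885,
       -0.07099402]), 'tau': array([-1.88019601e-05, -4.40005231e+01, -1.76976424e+01,  6.33812835e-02,
        5.05065091e-02, -1.89425521e-05]), 'position': array([0.23107964, 0.58067459, 0.18732476]), 'tcp_rot': array([[ 3.69793736e-01,  9.29113875e-01, -6.98815785e-06],
       [ 9.29113874e-01, -3.69793736e-01, -3.11422313e-05],
       [-3.15188562e-05,  5.02340765e-06, -9.99999999e-01]]), 'force': array([-0.55064362, -0.55676089,  0.23808499]), 'moment': array([-0.03942189,  0.04549822, -0.01277137]), 'opening': 1.0017769843215532}
```

View pics/side0.png

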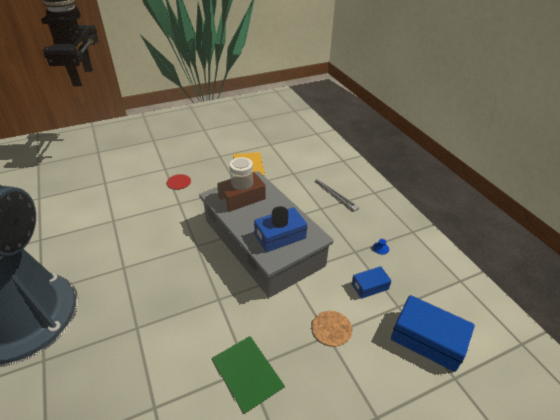

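View pics/top0.png

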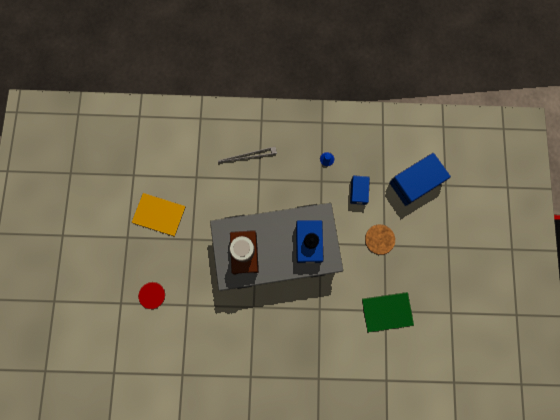

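The side view shows the jar (241,170) on the brown cave (242,190), and the airstone (280,216) on the blue case (281,231). The top view shows the red coaster (152,295), the yellow mat (158,214), the cork coaster (380,239) and the green mat (388,312). Case candidates in the top view are (309,241) on the lid with the airstone on it, a small one on the floor at (360,190) and a large one at (420,180). I choose (309,241) by description and will check it with a close crop and its measured size.

```bash
cat >> h.py <<'E'
def cam(n):
    c=capture(n); R,_=cv2.Rodrigues(np.array(c["rvec"],float)); t=np.array(c["tvec"],float).ravel()
    K=np.array([[c["fx"],0,c["cx"]],[0,c["fy"],c["cy"]],[0,0,1]]); return c["image"],K,R,t
def lift(px,z,K,R,t):
    px=np.atleast_2d(px).astype(float); o=-R.T@t
    d=(np.c_[px,np.ones(len(px))]@np.linalg.inv(K).T)@R
    return o+d*((z-o[2])/d[:,2])[:,None]
def comps(m,minA=60):
    n,l,s,c=cv2.connectedComponentsWithStats(m.astype(np.uint8)); return [(c[i],s[i],l==i) for i in range(1,n) if s[i,4]>=minA]
def rect(mask,z,K,R,t):
    ys,xs=np.nonzero(mask); w=lift(np.c_[xs,ys],z,K,R,t)[:,:2].astype(np.float32)
    (c,s,a)=cv2.minAreaRect(w*1000); 
    if s[0]<s[1]: s=s[::-1]; a+=90
    return np.round(c,1),np.round(s,1),round((a+90)%180-90,1),(w.mean(0)*1000).round(1)
E
python3 - <<'E'
from h import *
im,K,R,t=cam("top"); np.savez("topcal.npz",K=K,R=R,t=t)
h=cv2.cvtColor(im,cv2.COLOR_BGR2HSV); H,S,V=cv2.split(h)
def show(nm,m,z):
    for c,s,l in comps(m): print(nm,c.round(1),s[4],rect(l,z,K,R,t))
show("green",(H>45)&(H<80)&(S>120),.004)
show("yel",(H>17)&(H<30)&(S>180)&(V>120),.004)
show("red",((H<4)|(H>175))&(S>200)&(V>100),.004)
show("cork",(H>5)&(H<17)&(S>110)&(V>120),.004)
show("blue",(H>105)&(H<130)&(S>150)&(V>100),.135)
show("brown",(H<12)&(S>120)&(V<100)&(V>30),.135)
show("white",(S<40)&(V>195),.19)
show("grey",(S<40)&(V<125)&(V>85),.09)
cv2.imwrite("pics/crop1.png",cv2.resize(im[190:300,130:430],None,fx=2.6,fy=2.6,interpolation=cv2.INTER_CUBIC))
E
```

```text
green [387.4 312. ] 1554 (array([ 375.9, -296.7]), array([119.2,  82.9]), -80.6, array([ 375.3, -296.7], dtype=float32))
yel [158.1 214. ] 1418 (array([609.4, 304.3]), array([119.7,  82.8]), 74.2, array([609. , 304.2], dtype=float32))
red [151.2 295.3] 532 (array([399.2, 303.6]), array([64. , 62.1]), 48.5, array([398.9, 303.6], dtype=float32))
cork [380.  238.8] 677 (array([ 562.8, -280.2]), array([76.8, 73.7]), -0.3, array([ 562., -280.], dtype=float32))
blue [327.8 156.3] 72 (array([ 739. , -126.3]), array([32. , 19.1]), 69.2, array([ 738.9, -126.6], dtype=float32))
blue [422.2 176.2] 1334 (array([ 697.5, -352.6]), array([113.3,  69.8]), -56.3, array([ 697. , -352.3], dtype=float32))
blue [360.4 188.5] 390 (array([ 662. , -204.5]), array([59.9, 37.3]), -2.9, array([ 661.9, -204.5], dtype=float32))
blue [309.9 238.7] 662 (array([534.7, -86.8]), array([90.5, 57.7]), 1.9, array([538.6, -87.3], dtype=float32))
brown [245.4 253.9] 543 (array([503.9,  64.3]), array([95.4, 59.4]), 5.6, array([499. ,  59.5], dtype=float32))
grey [276.3 241.1] 5177 (array([527.2,  -8.9]), array([296.3, 166.2]), -79.5, array([536.8,  -9.9], dtype=float32))
```

View pics/crop1.png

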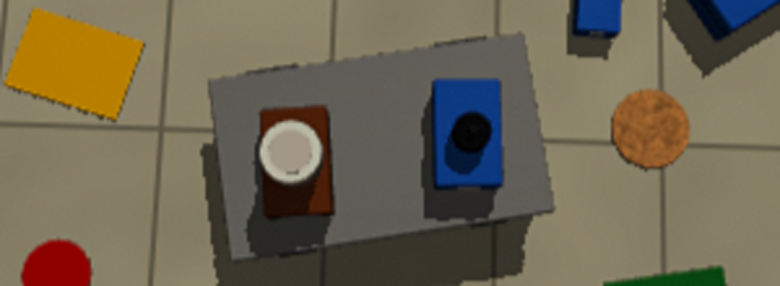

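The case on the lid measures about 90 x 58 mm at z = 0.135, so it is the right one; the one on the floor at (360,190) is smaller and (420,180) is larger. Next I work out the jar and airstone positions and plan the rows.

```bash
cat >> h.py <<'E'
def plan(target,yaw,step=40,n=None):
    """yaw in deg of tool x in world; prints rows (tool mm, rad) simulated"""
    s=bot.read_state(); p=np.array(s["position"])*1000; Rm=np.array(s["tcp_rot"]); y=np.degrees(np.arctan2(Rm[1,0],Rm[0,0]))
    d=np.array(target)*1000-p; dy=(yaw-y+180)%360-180
    k=n or int(np.ceil(max(np.linalg.norm(d)/step,abs(dy)/7,1)))
    print("t",round(s["time_s"],2),"pos",p.round(1),"yaw",round(y,1),"j",np.round(s["joint_positions"],0),"F",np.round(s["force"],1),"open",round(s["opening"],3))
    print("world d",d.round(1),"dyaw",round(dy,1),"rows",k)
    for i in range(k):
        a=np.radians(y+dy*i/k); e=d/k; print([[round(np.cos(a)*e[0]+np.sin(a)*e[1],1),round(np.sin(a)*e[0]-np.cos(a)*e[1],1),round(-e[2],1)],round(-np.radians(dy/k),3)])
E
python3 - <<'E'
from h import *
c=np.load("topcal.npz");K,R,t=c["K"],c["R"],c["t"]
print("jar",lift([241.7,248.5],.19,K,R,t)*1000,"air",lift([310.8,240.8],.168,K,R,t)*1000)
plan([.503,.068,.26],95.6)
E
```

```text
jar [[505.06232425  63.67247157 190.        ]] air [[529.43590461 -87.20003965 168.        ]]
t 2.15 pos [231.1 580.7 187.3] yaw 68.3 j [ 58.  30.  82.   0.  68. -10.] F [-0.2 -1.2 -0.7] open 0.997
world d [ 271.9 -512.7   72.7] dyaw 27.3 rows 15
[[np.float64(-25.1), np.float64(29.5), np.float64(-4.8)], np.float64(-0.032)]
[[np.float64(-26.0), np.float64(28.7), np.float64(-4.8)], np.float64(-0.032)]
[[np.float64(-26.9), np.float64(27.8), np.float64(-4.8)], np.float64(-0.032)]
[[np.float64(-27.7), np.float64(27.0), np.float64(-4.8)], np.float64(-0.032)]
[[np.float64(-28.6), np.float64(26.1), np.float64(-4.8)], np.float64(-0.032)]
[[np.float64(-29.4), np.float64(25.1), np.float64(-4.8)], np.float64(-0.032)]
[[np.float64(-30.2), np.float64(24.2), np.float64(-4.8)], np.float64(-0.032)]
[[np.float64(-30.9), np.float64(23.2), np.float64(-4.8)], np.float64(-0.032)]
[[np.float64(-31.7), np.float64(22.2), np.float64(-4.8)], np.float64(-0.032)]
[[np.float64(-32.4), np.float64(21.2), np.float64(-4.8)], np.float64(-0.032)]
[[np.float64(-33.0), np.float64(20.2), np.float64(-4.8)], np.float64(-0.032)]
[[np.float64(-33.6), np.float64(19.1), np.float64(-4.8)], np.float64(-0.032)]
[[np.float64(-34.2), np.float64(18.0), np.float64(-4.8)], np.float64(-0.032)]
[[np.float64(-34.8), np.float64(16.9), np.float64(-4.8)], np.float64(-0.032)]
[[np.float64(-35.3), np.float64(15.8), np.float64(-4.8)], np.float64(-0.032)]
```

Request:
{"fn": "send_rows", "kwargs": {
  "motion": [
    [[-25,29,-14],-0.03],
    [[-26,29,-14],-0.03],
    [[-27,28,-14],-0.03],
    [[-28,27,-14],-0.03],
    [[-29,26,-14],-0.03]
  ],
  "gripper": 0
}}

```text
time_s: 2.57
position: [0.3192, 0.4097, 0.2543]
tcp_rot: [[0.208, 0.978, -0.005], [0.978, -0.208, -0.002], [-0.003, -0.004, -1.0]]
force: [0.6, -0.1, 0.7]
opening: 0.998
```

Request:
{"fn": "send_rows", "kwargs": {
  "motion": [
    [[-29,25,0],-0.03],
    [[-30,24,0],-0.03],
    [[-31,23,0],-0.03],
    [[-32,22,0],-0.03],
    [[-32,21,0],-0.03]
  ]
}}

```text
time_s: 2.98
position: [0.4159, 0.234, 0.2597]
tcp_rot: [[0.049, 0.999, 0.007], [0.999, -0.049, 0.005], [0.005, 0.006, -1.0]]
force: [0.6, 0.1, -0.6]
opening: 1.001
```

```bash
python3 - <<'E'
from h import *
plan([.505,.064,.26],95.6)
E
```

```text
t 2.98 pos [415.9 234.  259.7] yaw 87.2 j [ 16.  13.  97.   0.  69. -71.] F [ 0.6  0.1 -0.6] open 1.001
world d [  89.1 -170.     0.3] dyaw 8.4 rows 5
[[np.float64(-33.1), np.float64(19.4), np.float64(-0.1)], np.float64(-0.029)]
[[np.float64(-33.7), np.float64(18.5), np.float64(-0.1)], np.float64(-0.029)]
[[np.float64(-34.2), np.float64(17.5), np.float64(-0.1)], np.float64(-0.029)]
[[np.float64(-34.7), np.float64(16.5), np.float64(-0.1)], np.float64(-0.029)]
[[np.float64(-35.1), np.float64(15.4), np.float64(-0.1)], np.float64(-0.029)]
```

Request:
{"fn": "send_rows", "kwargs": {
  "motion": [
    [[-33,19,0],-0.03],
    [[-34,18,0],-0.03],
    [[-34,17,0],-0.03],
    [[-35,16,0],-0.03],
    [[-35,15,0],-0.03]
  ]
}}

```text
time_s: 3.4
position: [0.5066, 0.0548, 0.2614]
tcp_rot: [[-0.108, 0.994, 0.011], [0.994, 0.108, 0.006], [0.004, 0.012, -1.0]]
force: [-0.1, 0.6, -0.3]
opening: 0.999
```

Request:
{"fn": "send_rows", "kwargs": {
  "motion": [
    [[0,0,0],0],
    [[0,0,0],0],
    [[0,0,0],0],
    [[0,0,0],0],
    [[0,0,0],0]
  ]
}}

```text
time_s: 3.82
position: [0.5104, 0.0481, 0.2616]
tcp_rot: [[-0.099, 0.995, 0.014], [0.995, 0.099, 0.003], [0.002, 0.015, -1.0]]
force: [-0.5, 1.1, -0.6]
opening: 1.002
```

```bash
python3 - <<'E'
from h import *
im,K,R,t=cam("wrist"); cv2.imwrite("pics/w1.png",im); np.savez("w1.npz",im=im,K=K,R=R,t=t)
print((-R.T@t).round(3))
plan([.505,.064,.26],95.6)
E
```

```text
[0.436 0.041 0.458]
t 3.87 pos [510.2  48.4 261.6] yaw 95.7 j [  -7.   16.   93.    0.   70. -103.] F [ 0.7 -0.3  0. ] open 1.001
world d [-5.2 15.6 -1.6] dyaw -0.1 rows 1
[[np.float64(16.0), np.float64(-3.6), np.float64(1.6)], np.float64(0.002)]
```

View pics/w1.png

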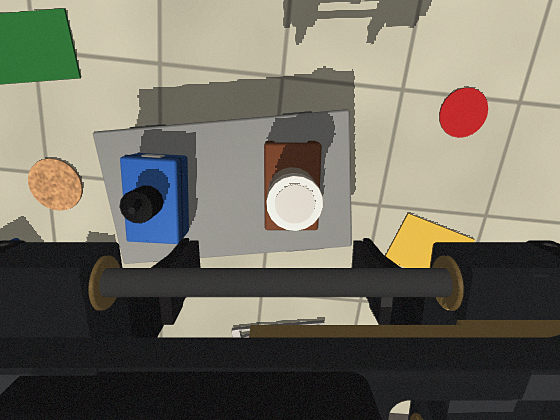

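```bash
python3 - <<'E'
from h import *
d=np.load("w1.npz"); im,K,R,t=[d[k] for k in("im","K","R","t")]
H,S,V=cv2.split(cv2.cvtColor(im,cv2.COLOR_BGR2HSV))
def show(nm,m,z):
    for c,s,l in comps(m,200):
        if c[1]<260: print(nm,c.round(1),s[4],rect(l,z,K,R,t))
show("white",(S<25)&(V>215),.19)
show("blue",(H>100)&(H<130)&(S>120)&(V>120),.135)
show("brown",(H<15)&(S>100)&(V<140)&(V>30),.135)
show("black",(V<45)&(np.indices(V.shape)[0]<235),.165)
show("red",((H<4)|(H>175))&(S>150)&(V>100),.004)
show("cork",(H>5)&(H<17)&(S>80)&(V>150),.004)
E
```

```text
white [294.1 203.5] 2269 (array([505.5,  64.9]), array([49.7, 49.5]), 51.2, array([505.6,  64.9], dtype=float32))
blue [152.4 202.4] 2742 (array([533.5, -85.6]), array([93.7, 58. ]), 2.4, array([534.5, -83.1], dtype=float32))
brown [289.7 164.5] 1981 (array([501.6,  65.1]), array([95.6, 58.9]), 5.7, array([478.7,  60.2], dtype=float32))
black [141.2 203.6] 1181 (array([527.7, -82.3]), array([44.5, 32.4]), -58.7, array([527.1, -82.6], dtype=float32))
red [463.4 112. ] 1862 (array([398.2, 303.4]), array([66. , 65.5]), 14.1, array([397.8, 303.1], dtype=float32))
cork [ 54.2 184.2] 2118 (array([ 560.6, -279.3]), array([77.9, 77.3]), 30.0, array([ 559.7, -279.5], dtype=float32))
```

Both cameras agree: jar (505,64), cave (503,65) at 5.6°, case (534,-86) at 2.2°, airstone about (529,-86). The wrist view shows the jar lid at (295,202) on the cave, and the airstone at (141,203) on the case. Now I grasp the jar.

Request:
{"fn": "send_rows", "kwargs": {
  "motion": [
    [[8,-2,0],0],
    [[6,-2,0],0],
    [[2,0,8],0],
    [[0,0,10],0],
    [[0,0,10],0]
  ]
}}

```text
time_s: 4.28
position: [0.504, 0.0706, 0.2345]
tcp_rot: [[-0.107, 0.994, 0.02], [0.994, 0.107, 0.004], [0.002, 0.02, -1.0]]
force: [-0.7, 0.7, -0.0]
opening: 1.001
```

```bash
python3 - <<'E'
from h import *
plan([.505,.064,.152],95.6)
E
```

```text
t 4.28 pos [504.   70.6 234.5] yaw 96.1 j [  -5.   17.   96.    0.   65. -101.] F [-0.7  0.7 -0. ] open 1.001
world d [  1.   -6.6 -82.5] dyaw -0.5 rows 3
[[np.float64(-2.2), np.float64(0.1), np.float64(27.5)], np.float64(0.003)]
[[np.float64(-2.2), np.float64(0.1), np.float64(27.5)], np.float64(0.003)]
[[np.float64(-2.2), np.float64(0.1), np.float64(27.5)], np.float64(0.003)]
```

Request:
{"fn": "send_rows", "kwargs": {
  "motion": [
    [[-5,0,15],0],
    [[-1,0,15],0],
    [[0,0,15],0],
    [[0,0,15],0],
    [[0,0,10],0]
  ]
}}

```text
time_s: 4.7
position: [0.504, 0.0696, 0.1603]
tcp_rot: [[-0.114, 0.993, 0.021], [0.994, 0.114, 0.004], [0.002, 0.021, -1.0]]
force: [0.1, 0.3, -0.4]
opening: 1.001
```

Request:
{"fn": "send_rows", "kwargs": {
  "motion": [
    [[0,0,4],0],
    [[0,0,2],0],
    [[0,0,0],0],
    [[0,0,0],0],
    [[0,0,0],0]
  ]
}}

```text
time_s: 5.12
position: [0.5012, 0.0723, 0.1513]
tcp_rot: [[-0.117, 0.993, 0.015], [0.993, 0.117, 0.005], [0.003, 0.015, -1.0]]
force: [-0.1, 0.9, 0.1]
opening: 1.0
```

```bash
python3 - <<'E'
from h import *
plan([.505,.064,.152],95.6)
print(bot.read_state()["tcp_rot"][:,2])
E
```

```text
t 5.12 pos [501.2  72.3 151.3] yaw 96.7 j [  -5.   24.  102.    0.   54. -102.] F [-0.1  0.9  0.1] open 1.0
world d [ 3.8 -8.3  0.7] dyaw -1.1 rows 1
[[np.float64(-8.7), np.float64(2.8), np.float64(-0.7)], np.float64(0.02)]
[ 0.01498848  0.00506705 -0.99987483]
```

Request:
{"fn": "send_rows", "kwargs": {
  "motion": [
    [[-5,2,0],0.02],
    [[-3,1,0],0],
    [[0,0,0],0],
    [[0,0,0],0],
    [[0,0,0],0]
  ]
}}

```text
time_s: 5.53
position: [0.5077, 0.0634, 0.1537]
tcp_rot: [[-0.095, 0.995, 0.021], [0.995, 0.095, 0.004], [0.002, 0.021, -1.0]]
force: [0.2, 0.8, -0.5]
opening: 0.999
```

Request:
{"fn": "send_rows", "kwargs": {
  "motion": [
    [[0,-2,2],0],
    [[0,0,0],0],
    [[0,0,0],0],
    [[0,0,0],0],
    [[0,0,0],0]
  ],
  "gripper": 1
}}

```text
time_s: 5.95
position: [0.5053, 0.0631, 0.1516]
tcp_rot: [[-0.094, 0.995, 0.021], [0.996, 0.094, 0.004], [0.002, 0.021, -1.0]]
force: [0.1, -0.7, 0.3]
opening: 0.707
```

Request:
{"fn": "send_rows", "kwargs": {
  "motion": [
    [[0,0,0],0],
    [[0,0,0],0],
    [[0,0,0],0],
    [[0,0,0],0],
    [[0,0,0],0]
  ]
}}

```text
time_s: 6.37
position: [0.5052, 0.0634, 0.1515]
tcp_rot: [[-0.095, 0.995, 0.021], [0.995, 0.095, 0.005], [0.003, 0.021, -1.0]]
force: [-0.1, -0.0, 0.5]
opening: 0.576
```

Request:
{"fn": "send_rows", "kwargs": {
  "motion": [
    [[0,0,0],0],
    [[0,0,-5],0],
    [[0,0,-10],0],
    [[0,0,-15],0],
    [[0,0,-20],0]
  ]
}}

```text
time_s: 6.78
position: [0.4995, 0.0634, 0.1988]
tcp_rot: [[-0.095, 0.995, 0.007], [0.995, 0.095, 0.006], [0.005, 0.008, -1.0]]
force: [0.3, -0.5, -1.7]
opening: 0.575
```

Request:
{"fn": "send_rows", "kwargs": {
  "motion": [
    [[0,0,-20],0],
    [[0,0,-20],0],
    [[0,0,-15],0],
    [[0,0,-8],0],
    [[0,0,0],0]
  ]
}}

```text
time_s: 7.2
position: [0.4994, 0.0628, 0.2684]
tcp_rot: [[-0.095, 0.995, 0.011], [0.996, 0.095, 0.005], [0.004, 0.011, -1.0]]
force: [-0.2, -1.1, -0.3]
opening: 0.578
```

```bash
python3 - <<'E'
from h import *
plan([.562,-.28,.24],60,step=33)
E
```

```text
t 7.2 pos [499.4  62.8 268.4] yaw 95.4 j [  -6.   15.   94.    0.   71. -101.] F [-0.2 -1.1 -0.3] open 0.578
world d [  62.6 -342.8  -28.4] dyaw -35.4 rows 11
[[np.float64(-31.6), np.float64(2.7), np.float64(2.6)], np.float64(0.056)]
[[np.float64(-31.4), np.float64(4.5), np.float64(2.6)], np.float64(0.056)]
[[np.float64(-31.1), np.float64(6.2), np.float64(2.6)], np.float64(0.056)]
[[np.float64(-30.7), np.float64(8.0), np.float64(2.6)], np.float64(0.056)]
[[np.float64(-30.2), np.float64(9.7), np.float64(2.6)], np.float64(0.056)]
[[np.float64(-29.6), np.float64(11.4), np.float64(2.6)], np.float64(0.056)]
[[np.float64(-28.9), np.float64(13.0), np.float64(2.6)], np.float64(0.056)]
[[np.float64(-28.1), np.float64(14.6), np.float64(2.6)], np.float64(0.056)]
[[np.float64(-27.2), np.float64(16.2), np.float64(2.6)], np.float64(0.056)]
[[np.float64(-26.3), np.float64(17.7), np.float64(2.6)], np.float64(0.056)]
[[np.float64(-25.3), np.float64(19.1), np.float64(2.6)], np.float64(0.056)]
```

Request:
{"fn": "send_rows", "kwargs": {
  "motion": [
    [[-32,3,2],0.08],
    [[-31,5,2],0.08],
    [[-31,8,2],0.08],
    [[-30,10,2],0.08],
    [[-29,12,2],0.08]
  ]
}}

```text
time_s: 7.62
position: [0.5247, -0.0907, 0.2547]
tcp_rot: [[0.305, 0.952, 0.007], [0.952, -0.305, 0.01], [0.012, 0.003, -1.0]]
force: [0.6, 0.3, -2.5]
opening: 0.58
```

```bash
python3 - <<'E'
from h import *
plan([.562,-.28,.24],45,step=33)
E
```

```text
t 7.62 pos [524.7 -90.7 254.7] yaw 72.2 j [-22.  19.  91.   1.  71. -95.] F [ 0.6  0.3 -2.5] open 0.58
world d [  37.3 -189.3  -14.7] dyaw -27.2 rows 6
[[np.float64(-28.1), np.float64(15.6), np.float64(2.5)], np.float64(0.079)]
[[np.float64(-26.8), np.float64(17.7), np.float64(2.5)], np.float64(0.079)]
[[np.float64(-25.3), np.float64(19.8), np.float64(2.5)], np.float64(0.079)]
[[np.float64(-23.7), np.float64(21.7), np.float64(2.5)], np.float64(0.079)]
[[np.float64(-21.9), np.float64(23.5), np.float64(2.5)], np.float64(0.079)]
[[np.float64(-20.0), np.float64(25.2), np.float64(2.5)], np.float64(0.079)]
```

Request:
{"fn": "send_rows", "kwargs": {
  "motion": [
    [[-28,16,2],0.08],
    [[-27,18,2],0.08],
    [[-25,20,2],0.08],
    [[-24,22,2],0.08],
    [[-22,23,2],0.08]
  ]
}}

```text
time_s: 8.03
position: [0.5512, -0.2546, 0.2352]
tcp_rot: [[0.668, 0.744, -0.004], [0.744, -0.668, 0.017], [0.01, -0.014, -1.0]]
force: [0.5, -0.9, -1.5]
opening: 0.577
```

Request:
{"fn": "send_rows", "kwargs": {
  "motion": [
    [[-10,14,2],0.02],
    [[0,0,0],0],
    [[0,0,0],0],
    [[0,0,0],0],
    [[0,0,0],0]
  ]
}}

```text
time_s: 8.45
position: [0.5527, -0.2756, 0.226]
tcp_rot: [[0.687, 0.727, -0.012], [0.727, -0.686, 0.023], [0.009, -0.024, -1.0]]
force: [0.3, 1.4, -1.0]
opening: 0.578
```

```bash
python3 - <<'E'
from h import *
plan([.562,-.28,.12],45,step=25)
im,K,R,t=cam("wrist"); cv2.imwrite("pics/w2.png",im)
E
```

```text
t 8.45 pos [ 552.7 -275.6  226. ] yaw 46.6 j [-37.  28.  80.   1.  74. -84.] F [ 0.3  1.4 -1. ] open 0.578
world d [   9.3   -4.4 -106. ] dyaw -1.6 rows 5
[[np.float64(0.6), np.float64(2.0), np.float64(21.2)], np.float64(0.006)]
[[np.float64(0.6), np.float64(2.0), np.float64(21.2)], np.float64(0.006)]
[[np.float64(0.7), np.float64(2.0), np.float64(21.2)], np.float64(0.006)]
[[np.float64(0.7), np.float64(2.0), np.float64(21.2)], np.float64(0.006)]
[[np.float64(0.7), np.float64(1.9), np.float64(21.2)], np.float64(0.006)]
```

View pics/w2.png

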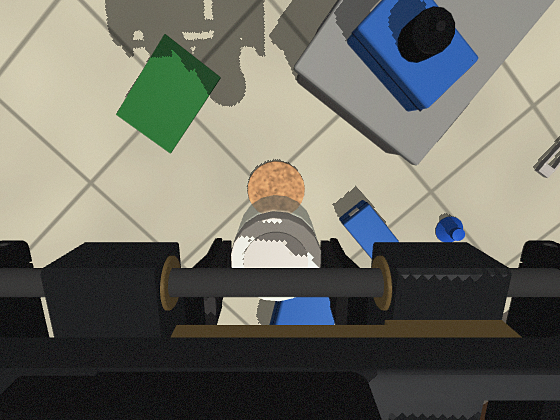

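The jar is held upright between the fingers at (276,245), with the cork coaster showing below it at (276,188). I lower it.

Request:
{"fn": "send_rows", "kwargs": {
  "motion": [
    [[1,3,21],0.006],
    [[1,3,21],0],
    [[1,2,21],0],
    [[0,2,20],0],
    [[0,0,12],0]
  ]
}}

```text
time_s: 8.92
position: [0.5657, -0.2722, 0.1355]
tcp_rot: [[0.683, 0.731, -0.0], [0.731, -0.683, 0.016], [0.012, -0.012, -1.0]]
force: [-0.3, 0.4, -1.4]
opening: 0.578
```

Request:
{"fn": "send_rows", "kwargs": {
  "motion": [
    [[0,0,12],0],
    [[0,0,12],0],
    [[0,0,12],0],
    [[0,0,5],0],
    [[0,0,0],0]
  ]
}}

```text
time_s: 9.33
position: [0.5649, -0.262, 0.0921]
tcp_rot: [[0.675, 0.738, -0.004], [0.738, -0.674, 0.021], [0.012, -0.017, -1.0]]
force: [-0.3, 0.3, -1.5]
opening: 0.577
```

```bash
python3 - <<'E'
from h import *
plan([.562,-.280,.023],45,step=25)
E
```

```text
t 9.33 pos [ 564.9 -262.    92.1] yaw 47.6 j [-36.  37.  87.   1.  57. -84.] F [-0.3  0.3 -1.5] open 0.577
world d [ -2.9 -18.  -69.1] dyaw -2.6 rows 3
[[np.float64(-5.1), np.float64(3.3), np.float64(23.0)], np.float64(0.015)]
[[np.float64(-5.0), np.float64(3.4), np.float64(23.0)], np.float64(0.015)]
[[np.float64(-5.0), np.float64(3.5), np.float64(23.0)], np.float64(0.015)]
```

Request:
{"fn": "send_rows", "kwargs": {
  "motion": [
    [[-7,4,10],0.01],
    [[-6,4,10],0.01],
    [[-2,2,10],0],
    [[0,0,10],0],
    [[0,0,0],0]
  ]
}}

```text
time_s: 9.75
position: [0.5637, -0.2807, 0.0512]
tcp_rot: [[0.689, 0.725, 0.0], [0.725, -0.689, 0.017], [0.013, -0.012, -1.0]]
force: [0.1, 0.8, -1.6]
opening: 0.576
```

```bash
python3 - <<'E'
from h import *
plan([.562,-.280,.023],45,step=25)
E
```

```text
t 9.75 pos [ 563.7 -280.7   51.2] yaw 46.5 j [-37.  41.  87.   1.  53. -84.] F [ 0.1  0.8 -1.6] open 0.576
world d [ -1.7   0.7 -28.2] dyaw -1.5 rows 2
[[np.float64(-0.3), np.float64(-0.9), np.float64(14.1)], np.float64(0.013)]
[[np.float64(-0.4), np.float64(-0.9), np.float64(14.1)], np.float64(0.013)]
```

Request:
{"fn": "send_rows", "kwargs": {
  "motion": [
    [[-1,0,8],0],
    [[-1,0,8],0],
    [[-1,0,5],0],
    [[0,0,2],0],
    [[0,0,0],0]
  ]
}}

```text
time_s: 10.17
position: [0.561, -0.283, 0.0247]
tcp_rot: [[0.69, 0.724, -0.001], [0.724, -0.689, 0.018], [0.013, -0.013, -1.0]]
force: [-0.1, 0.3, -1.9]
opening: 0.58
```

Request:
{"fn": "send_rows", "kwargs": {
  "motion": [
    [[1,-2,1.5],0],
    [[0,0,1],0],
    [[0,0,1],0],
    [[0,0,0.5],0],
    [[0,0,0],0]
  ]
}}

```text
time_s: 10.58
position: [0.5608, -0.2807, 0.0215]
tcp_rot: [[0.689, 0.725, 0.0], [0.725, -0.689, 0.017], [0.013, -0.012, -1.0]]
force: [-0.4, 0.6, -1.5]
opening: 0.576
```

Request:
{"fn": "send_rows", "kwargs": {
  "motion": [
    [[0,0,1],0],
    [[0,0,1],0],
    [[0,0,0.5],0],
    [[0,0,0],0],
    [[0,0,0],0]
  ]
}}

```text
time_s: 11.0
position: [0.5614, -0.2809, 0.0214]
tcp_rot: [[0.689, 0.725, 0.002], [0.725, -0.689, 0.016], [0.013, -0.009, -1.0]]
force: [-0.0, -0.7, -1.9]
opening: 0.578
```

Request:
{"fn": "send_rows", "kwargs": {
  "motion": [
    [[0,0,2],0],
    [[0,0,2],0],
    [[0,0,1],0],
    [[0,0,0],0],
    [[0,0,0],0]
  ]
}}

```text
time_s: 11.42
position: [0.5618, -0.281, 0.0214]
tcp_rot: [[0.688, 0.725, 0.003], [0.725, -0.688, 0.015], [0.013, -0.008, -1.0]]
force: [-0.1, 0.3, -1.3]
opening: 0.575
```

Request:
{"fn": "send_rows", "kwargs": {
  "motion": [
    [[0,0,4],0],
    [[0,0,0],0],
    [[0,0,0],0],
    [[0,0,0],0],
    [[0,0,0],0]
  ]
}}

```text
time_s: 11.83
position: [0.5624, -0.2796, 0.0201]
tcp_rot: [[0.689, 0.725, 0.004], [0.725, -0.689, 0.017], [0.015, -0.009, -1.0]]
force: [-2.2, 1.4, 4.0]
opening: 0.58
```

```bash
python3 - <<'E'
from h import *
plan([.562,-.280,.0205],45,step=25)
im,K,R,t=cam("side"); cv2.imwrite("pics/s2.png",cv2.resize(im[230:400,230:480],None,fx=3,fy=3))
E
```

```text
t 11.83 pos [ 562.4 -279.6   20.1] yaw 46.5 j [-37.  43.  88.   1.  49. -84.] F [-2.2  1.4  4. ] open 0.58
world d [-0.4 -0.4  0.4] dyaw -1.5 rows 1
[[np.float64(-0.6), np.float64(0.0), np.float64(-0.4)], np.float64(0.026)]
```

View pics/s2.png

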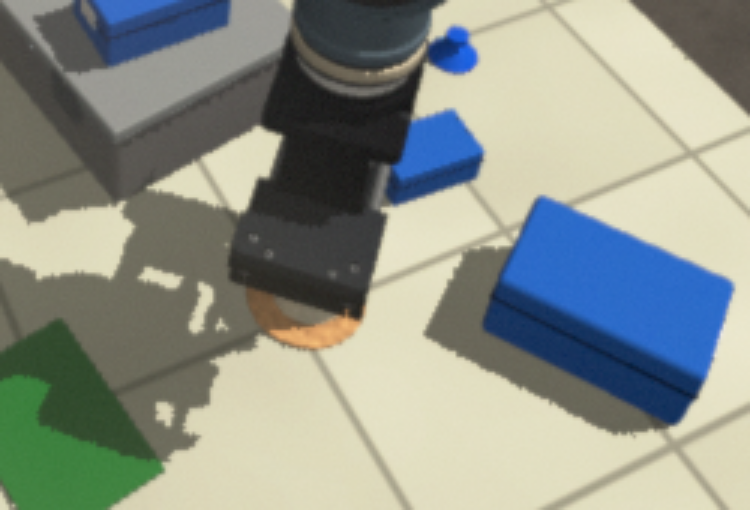

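The jar is in contact (+4 N) on the cork at crop (300,310). I release and rise.

Request:
{"fn": "send_rows", "kwargs": {
  "motion": [
    [[0,0,0],0],
    [[0,0,0],0],
    [[0,0,0],0],
    [[0,0,0],0],
    [[0,0,0],0]
  ],
  "gripper": 0
}}

```text
time_s: 12.3
position: [0.5627, -0.2801, 0.0188]
tcp_rot: [[0.689, 0.725, 0.004], [0.725, -0.689, 0.017], [0.015, -0.009, -1.0]]
force: [-0.3, -0.3, 0.3]
opening: 0.872
```

Request:
{"fn": "send_rows", "kwargs": {
  "motion": [
    [[0,0,0],0],
    [[0,0,0],0],
    [[0,0,0],0],
    [[0,0,0],0],
    [[0,0,-4],0]
  ]
}}

```text
time_s: 12.72
position: [0.5622, -0.2801, 0.0217]
tcp_rot: [[0.689, 0.725, 0.003], [0.725, -0.689, 0.017], [0.014, -0.01, -1.0]]
force: [-0.6, 0.5, -0.3]
opening: 0.999
```

Request:
{"fn": "send_rows", "kwargs": {
  "motion": [
    [[0,0,-10],0],
    [[0,0,-20],0],
    [[0,0,-30],0],
    [[0,0,-30],0],
    [[0,0,-30],0]
  ]
}}

```text
time_s: 13.13
position: [0.5574, -0.279, 0.1416]
tcp_rot: [[0.689, 0.724, -0.01], [0.724, -0.689, 0.027], [0.013, -0.026, -1.0]]
force: [0.4, -0.7, 0.2]
opening: 1.002
```

Request:
{"fn": "send_rows", "kwargs": {
  "motion": [
    [[0,0,-30],0],
    [[0,0,-30],0],
    [[0,0,-20],0],
    [[0,0,-10],0],
    [[0,0,0],0]
  ]
}}

```text
time_s: 13.55
position: [0.5612, -0.2836, 0.2501]
tcp_rot: [[0.689, 0.725, 0.006], [0.725, -0.689, 0.015], [0.015, -0.006, -1.0]]
force: [0.1, -0.3, -0.3]
opening: 1.002
```

```bash
python3 - <<'E'
from h import *
im,K,R,t=cam("wrist"); cv2.imwrite("pics/w3.png",im); np.savez("w3.npz",im=im,K=K,R=R,t=t)
plan([.529,-.086,.22],92,step=33)
print(bot.read_state()["tcp_rot"][:,2])
E
```

```text
t 13.6 pos [ 560.9 -283.4  249.2] yaw 46.5 j [-37.  27.  77.   1.  76. -84.] F [ 0.6 -0.7 -0.3] open 0.999
world d [-31.9 197.4 -29.2] dyaw 45.5 rows 7
[[np.float64(17.3), np.float64(-22.7), np.float64(4.2)], np.float64(-0.114)]
[[np.float64(19.8), np.float64(-20.6), np.float64(4.2)], np.float64(-0.114)]
[[np.float64(22.0), np.float64(-18.3), np.float64(4.2)], np.float64(-0.114)]
[[np.float64(23.9), np.float64(-15.6), np.float64(4.2)], np.float64(-0.114)]
[[np.float64(25.5), np.float64(-12.8), np.float64(4.2)], np.float64(-0.114)]
[[np.float64(26.8), np.float64(-9.9), np.float64(4.2)], np.float64(-0.114)]
[[np.float64(27.7), np.float64(-6.8), np.float64(4.2)], np.float64(-0.114)]
[ 0.00490572  0.01553548 -0.99986728]
```

View pics/w3.png

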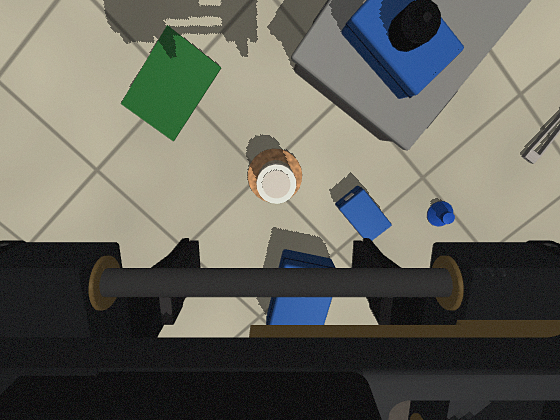

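The jar stands upright on the cork, with its lid at (277,184). Next is the airstone.

Request:
{"fn": "send_rows", "kwargs": {
  "motion": [
    [[17,-23,2],-0.114],
    [[20,-21,2],-0.114],
    [[22,-18,2],-0.114],
    [[24,-16,2],-0.114],
    [[25,-13,2],-0.114]
  ]
}}

```text
time_s: 14.02
position: [0.5338, -0.1433, 0.237]
tcp_rot: [[0.174, 0.985, 0.002], [0.985, -0.174, 0.014], [0.014, -0.0, -1.0]]
force: [-0.4, 0.7, 0.3]
opening: 0.997
```

Request:
{"fn": "send_rows", "kwargs": {
  "motion": [
    [[27,-10,4],-0.114],
    [[20,-5,4],-0.08],
    [[5,0,0],-0.02],
    [[0,0,0],0],
    [[0,0,0],0]
  ]
}}

```text
time_s: 14.43
position: [0.517, -0.0801, 0.2244]
tcp_rot: [[-0.056, 0.998, -0.011], [0.998, 0.057, 0.021], [0.021, -0.01, -1.0]]
force: [-0.4, -0.3, -0.5]
opening: 0.998
```

```bash
python3 - <<'E'
from h import *
d=np.load("w3.npz"); im,K,R,t=[d[k] for k in("im","K","R","t")]
H,S,V=cv2.split(cv2.cvtColor(im,cv2.COLOR_BGR2HSV))
for c,s,l in comps((S<25)&(V>225),200): print(c,rect(l,.059,K,R,t))
im,K,R,t=cam("wrist"); cv2.imwrite("pics/w4.png",im)
plan([.529,-.086,.22],92,step=33)
E
```

```text
[276.35       183.78823529] (array([ 562.5, -280. ]), array([48.7, 47.9]), 46.3, array([ 562.9, -279.8], dtype=float32))
t 14.48 pos [517.2 -80.5 224.5] yaw 93.2 j [ -22.   20.   93.    1.   67. -115.] F [-0.3 -0.   0.7] open 0.999
world d [11.8 -5.5 -4.5] dyaw -1.2 rows 1
[[np.float64(-6.1), np.float64(11.5), np.float64(4.5)], np.float64(0.021)]
```

View pics/w4.png

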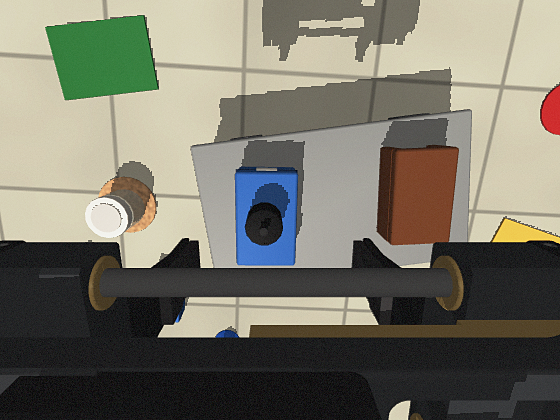

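```bash
cat >> h.py <<'E'
def proj(P,K,R,t):
    q=(np.asarray(P,float)@R.T+t)@K.T; return q[:,:2]/q[:,2:]
def hullmask(P,K,R,t,shape):
    m=np.zeros(shape,np.uint8); cv2.fillConvexPoly(m,cv2.convexHull(np.round(proj(P,K,R,t)*16).astype(np.int32)),1,shift=4); return m>0
def cyl(x,y,z0,z1,r):
    a=np.linspace(0,2*np.pi,60); return np.r_[np.c_[x+r*np.cos(a),y+r*np.sin(a),a*0+z0],np.c_[x+r*np.cos(a),y+r*np.sin(a),a*0+z1]]
def fitcyl(mask,z0,z1,r,guess,K,R,t):
    g=np.array(guess,float); ys,xs=np.nonzero(mask); c=np.array([xs.mean(),ys.mean()])
    for _ in range(5):
        m=hullmask(cyl(*g,z0,z1,r),K,R,t,mask.shape); ys,xs=np.nonzero(m); e=c-[xs.mean(),ys.mean()]
        zm=(z0+z1)/2; p=proj([[*g,zm]],K,R,t)[0]; g=g+(lift(p+e,zm,K,R,t)-lift(p,zm,K,R,t))[0,:2]
    return g, mask.sum(), m.sum()
E
python3 - <<'E'
from h import *
im,K,R,t=cam("wrist"); H,S,V=cv2.split(cv2.cvtColor(im,cv2.COLOR_BGR2HSV))
rr=np.indices(V.shape)[0]
for c,s,l in comps((V<60)&(rr<240),300): 
    if 200<c[0]<330: print(c,s,fitcyl(l,.135,.165,.017,(.529,-.086),K,R,t))
for c,s,l in comps((H<15)&(S>100)&(V<160)&(V>30)&(rr<243),300): print("brown",c,rect(l,.135,K,R,t))
for c,s,l in comps((H>100)&(H<130)&(S>100)&(V>130)&(rr<290),300): print("blue",c,rect(l,.135,K,R,t))
E
```

```text
[264.30234506 221.84673367] [ 246  202   37   38 1194] (array([ 0.52965586, -0.08825439]), np.int64(1194), np.int64(1448))
brown [416.94940978 193.20966835] (array([502. ,  56.6]), array([96.6, 73.1]), 5.4, array([499.9,  56.9], dtype=float32))
brown [132.92620865 187.00763359] (array([ 510. , -210.3]), array([43. , 19.6]), 69.8, array([ 507.4, -212.8], dtype=float32))
blue [265.309299   220.24978541] (array([533.5, -86.7]), array([93. , 58.4]), 2.1, array([534.5, -87.3], dtype=float32))
```

Request:
{"fn": "send_rows", "kwargs": {
  "motion": [
    [[-6,10,10],0.02],
    [[-2,4,12],0],
    [[0,0,12],0],
    [[0,0,10],0],
    [[0,0,0],0]
  ]
}}

```text
time_s: 14.95
position: [0.5355, -0.095, 0.1786]
tcp_rot: [[-0.025, 1.0, -0.005], [1.0, 0.025, 0.017], [0.017, -0.005, -1.0]]
force: [-1.0, -0.4, -0.5]
opening: 1.001
```

```bash
python3 - <<'E'
from h import *
plan([.5295,-.0875,.1415],92,step=33)
E
```

```text
t 14.95 pos [535.5 -95.  178.6] yaw 91.4 j [ -22.   25.   94.    1.   62. -114.] F [-1.  -0.4 -0.5] open 1.001
world d [ -6.    7.5 -37.1] dyaw 0.6 rows 2
[[np.float64(3.8), np.float64(-2.9), np.float64(18.6)], np.float64(-0.005)]
[[np.float64(3.8), np.float64(-2.9), np.float64(18.6)], np.float64(-0.005)]
```

Request:
{"fn": "send_rows", "kwargs": {
  "motion": [
    [[4,-3,10],0],
    [[2,-2,10],0],
    [[0,0,8],0],
    [[0,0,3],0],
    [[0,0,0],0]
  ]
}}

```text
time_s: 15.37
position: [0.5316, -0.0931, 0.1458]
tcp_rot: [[-0.019, 1.0, -0.004], [1.0, 0.019, 0.016], [0.016, -0.004, -1.0]]
force: [-0.4, -0.4, -0.3]
opening: 0.998
```

```bash
python3 - <<'E'
from h import *
plan([.5295,-.0875,.1415],92,step=33)
E
```

```text
t 15.37 pos [531.6 -93.1 145.8] yaw 91.1 j [ -22.   27.   97.    1.   57. -114.] F [-0.4 -0.4 -0.3] open 0.998
world d [-2.1  5.6 -4.3] dyaw 0.9 rows 1
[[np.float64(5.6), np.float64(-2.0), np.float64(4.3)], np.float64(-0.016)]
```

Request:
{"fn": "send_rows", "kwargs": {
  "motion": [
    [[6,-2,4],0],
    [[0,0,0],0],
    [[0,0,0],0],
    [[0,0,0],0],
    [[0,0,0],0]
  ]
}}

```text
time_s: 15.78
position: [0.5309, -0.0875, 0.143]
tcp_rot: [[-0.019, 1.0, -0.001], [1.0, 0.019, 0.015], [0.015, -0.001, -1.0]]
force: [0.3, -0.1, 0.4]
opening: 0.997
```

Request:
{"fn": "send_rows", "kwargs": {
  "motion": [
    [[0,-1,3],0],
    [[0,0,0],0],
    [[0,0,0],0],
    [[0,0,0],0],
    [[0,0,0],0]
  ],
  "gripper": 1
}}

```text
time_s: 16.2
position: [0.5305, -0.0876, 0.1406]
tcp_rot: [[-0.019, 1.0, 0.001], [1.0, 0.019, 0.014], [0.014, 0.001, -1.0]]
force: [-0.1, -0.3, -0.4]
opening: 0.707
```

Request:
{"fn": "send_rows", "kwargs": {
  "motion": [
    [[0,0,0],0],
    [[0,0,0],0],
    [[0,0,0],0],
    [[0,0,0],0],
    [[0,0,0],0]
  ]
}}

```text
time_s: 16.62
position: [0.5305, -0.0877, 0.1406]
tcp_rot: [[-0.019, 1.0, 0.001], [1.0, 0.019, 0.014], [0.014, 0.001, -1.0]]
force: [0.4, 0.9, -0.1]
opening: 0.324
```

Request:
{"fn": "send_rows", "kwargs": {
  "motion": [
    [[0,0,0],0],
    [[0,0,0],0],
    [[0,0,0],0],
    [[0,0,0],0],
    [[0,0,0],0]
  ]
}}

```text
time_s: 17.03
position: [0.5306, -0.0877, 0.1406]
tcp_rot: [[-0.019, 1.0, 0.001], [1.0, 0.019, 0.014], [0.014, 0.001, -1.0]]
force: [0.2, -0.3, -0.1]
opening: 0.017
```

The gripper shut past the airstone (opening 0.017 where 0.39 was expected), so I look.

```bash
python3 - <<'E'
from h import *
im,K,R,t=cam("side"); cv2.imwrite("pics/s5.png",cv2.resize(im[130:330,170:370],None,fx=3,fy=3))
im,K,R,t=cam("wrist"); cv2.imwrite("pics/w5.png",im)
E
```

```text
(no output)
```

View pics/s5.png

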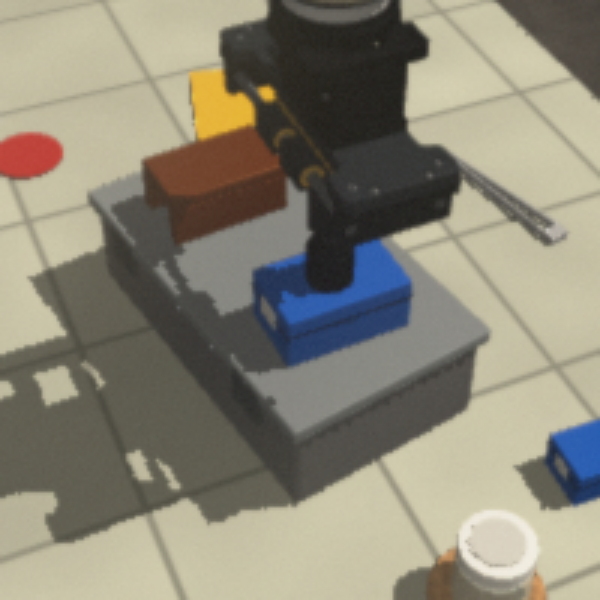

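View pics/w5.png

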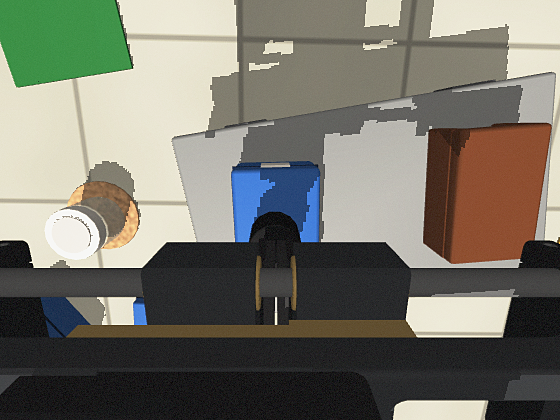

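Request:
{"fn": "send_rows", "kwargs": {
  "motion": [
    [[0,0,0],0],
    [[0,0,0],0],
    [[0,0,0],0],
    [[0,0,0],0],
    [[0,0,0],0]
  ],
  "gripper": 0
}}

```text
time_s: 17.55
position: [0.5305, -0.0877, 0.1406]
tcp_rot: [[-0.019, 1.0, 0.001], [1.0, 0.019, 0.014], [0.014, 0.001, -1.0]]
force: [0.5, -0.9, -0.6]
opening: 0.298
```

Request:
{"fn": "send_rows", "kwargs": {
  "motion": [
    [[0,0,0],0],
    [[0,0,0],0],
    [[0,0,0],0],
    [[0,0,0],0],
    [[0,0,0],0]
  ]
}}

```text
time_s: 17.97
position: [0.5306, -0.0877, 0.1406]
tcp_rot: [[-0.019, 1.0, 0.001], [1.0, 0.019, 0.014], [0.014, 0.001, -1.0]]
force: [0.3, 1.1, 0.0]
opening: 0.679
```

Request:
{"fn": "send_rows", "kwargs": {
  "motion": [
    [[0,0,-15],0],
    [[0,0,-25],0],
    [[0,0,-25],0],
    [[0,0,-15],0],
    [[0,0,0],0]
  ]
}}

```text
time_s: 18.38
position: [0.5289, -0.0883, 0.2217]
tcp_rot: [[-0.019, 1.0, -0.005], [1.0, 0.019, 0.016], [0.016, -0.005, -1.0]]
force: [0.7, -0.1, -0.3]
opening: 0.979
```

```bash
python3 - <<'E'
from h import *
im,K,R,t=cam("wrist"); cv2.imwrite("pics/w6.png",im); H,S,V=cv2.split(cv2.cvtColor(im,cv2.COLOR_BGR2HSV))
rr=np.indices(V.shape)[0]
for c,s,l in comps((V<60)&(rr<240),300): 
    if 200<c[0]<330: print(c,s,fitcyl(l,.135,.165,.017,(.52,-.086),K,R,t))
for c,s,l in comps((H>100)&(H<130)&(S>100)&(V>130)&(rr<290),300): print("blue",c,rect(l,.135,K,R,t))
plan([.5295,-.0875,.1415],92,step=33)
E
```

```text
[273.996139   211.83397683] [ 255  191   39   42 1295] (array([ 0.53101281, -0.08824165]), np.int64(1295), np.int64(1476))
blue [274.34184783 209.38070652] (array([533.7, -86.7]), array([93.4, 58.4]), 2.3, array([534.6, -87.6], dtype=float32))
t 18.43 pos [528.2 -88.  220.5] yaw 91.1 j [ -22.   21.   92.    1.   67. -113.] F [-0.3 -0.4 -0.1] open 0.987
world d [  1.3   0.5 -79. ] dyaw 0.9 rows 3
[[np.float64(0.2), np.float64(0.4), np.float64(26.3)], np.float64(-0.005)]
[[np.float64(0.2), np.float64(0.4), np.float64(26.3)], np.float64(-0.005)]
[[np.float64(0.2), np.float64(0.4), np.float64(26.3)], np.float64(-0.005)]
```

View pics/w6.png

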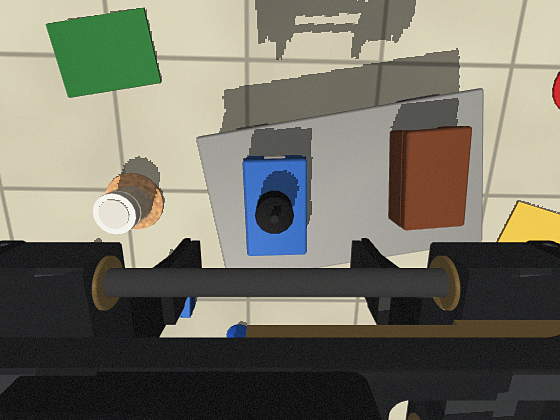

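The airstone has not moved: (530,-88) by fit. I triangulate it from several views to see why the fingers passed it.

```bash
python3 - <<'E'
from h import *
a=cv2.imread("pics/side0.png")[195:255,240:320]; b=cv2.imread("pics/top0.png")[215:270,285:340]
w=cv2.imread("pics/w6.png")[145:265,235:320]
f=lambda x,h:cv2.resize(x,(int(x.shape[1]*h/x.shape[0]),h),interpolation=cv2.INTER_CUBIC)
o=np.hstack([f(a,290),f(b,290)]); cv2.imwrite("pics/z1.png",cv2.convertScaleAbs(o,alpha=2.0,beta=10)); cv2.imwrite("pics/z2.png",cv2.convertScaleAbs(f(w,580),alpha=1.8,beta=10))
im,K,R,t=cam("side"); np.savez("sidecal.npz",K=K,R=R,t=t); cv2.imwrite("pics/s6.png",cv2.convertScaleAbs(cv2.resize(im[180:270,220:340],None,fx=6,fy=6,interpolation=cv2.INTER_CUBIC),alpha=1.6,beta=10))
E
```

```text
(no output)
```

View pics/z1.png

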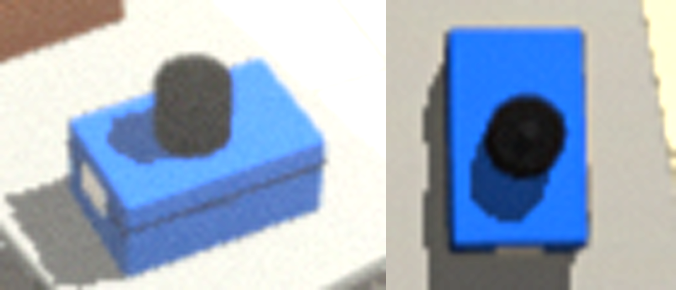

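View pics/z2.png

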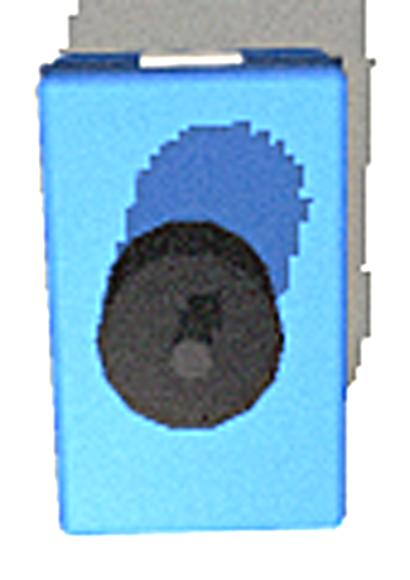

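View pics/s6.png

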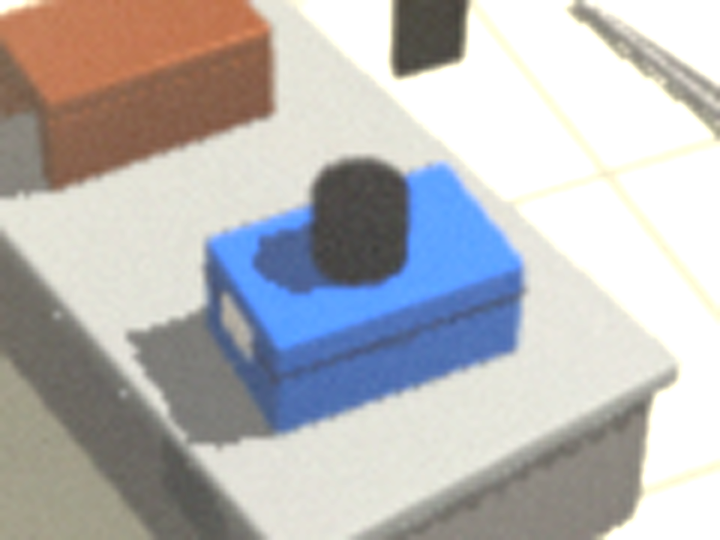

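```bash
python3 - <<'E'
from h import *
c=np.load("sidecal.npz");K,R,t=c["K"],c["R"],c["t"]
f=lambda P,o,s:((proj(P,K,R,t)-o)*s).round(0)
print("s5 TCP, and +20mm, +40, gp-airstone centre base/top",f([[.5305,-.0877,.1406],[.5305,-.0877,.1606],[.5305,-.0877,.1806],[.53,-.088,.135],[.53,-.088,.165]],[170,130],3))
p=bot.read_state()["position"];print(p)
print("s6 tips",f([p+[0,.0435,0],p-[0,.0435,0],[.53,-.088,.135],[.53,-.088,.165]],[220,180],6))
E
python3 - <<'E'
import cv2
im=cv2.imread("pics/s5.png")[120:360,200:460]; cv2.imwrite("pics/s5b.png",cv2.convertScaleAbs(cv2.resize(im,None,fx=2.5,fy=2.5),alpha=2.5,beta=20))
E
```

```text
s5 TCP, and +20mm, +40, gp-airstone centre base/top [[327. 269.]
 [327. 247.]
 [328. 225.]
 [326. 275.]
 [327. 243.]]
[ 0.52712973 -0.08761811  0.21903825]
s6 tips [[294. -13.]
 [405. 143.]
 [352. 251.]
 [353. 186.]]
```

View pics/s5b.png

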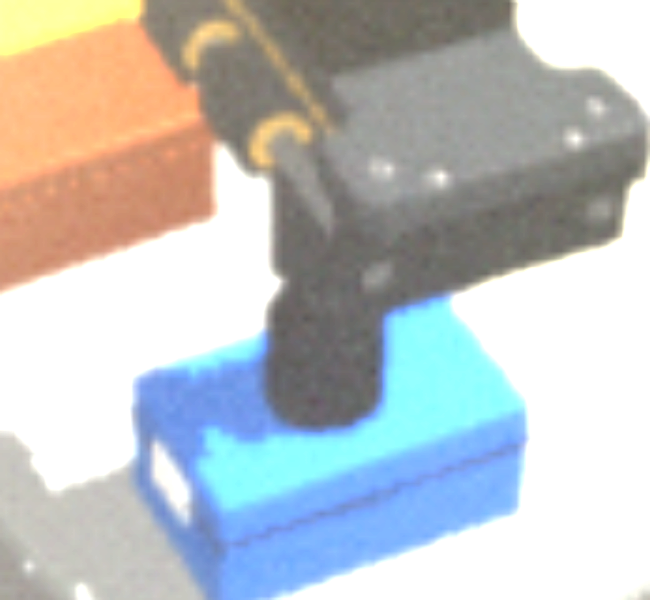

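```bash
python3 - <<'E'
from h import *
s=bot.read_state();p=s["position"];Rm=s["tcp_rot"];print(p,s["opening"])
P=np.array([p+Rm@[sx*.0435,sy*.0095,-z] for sx in(-1,1) for sy in(-1,1) for z in(0,.038)])
for n in("side","wrist"):
    im,K,R,t=cam(n); q=proj(P,K,R,t); print(n,q.round(0).tolist())
    im=cv2.convertScaleAbs(im,alpha=1.6,beta=15)
    if n=="side": im=cv2.resize(im[100:270,180:400],None,fx=3.4,fy=3.4); q=(q-[180,100])*3.4
    for i,a in enumerate(q): cv2.circle(im,tuple(int(v) for v in a),3,(0,0,255) if i%2==0 else (0,255,0),-1)
    cv2.imwrite(f"pics/{n}7.png",im)
E
```

```text
[ 0.52712973 -0.08761811  0.21903825] 0.997462259288763
side [[283.0, 205.0], [284.0, 190.0], [292.0, 203.0], [293.0, 187.0], [264.0, 179.0], [264.0, 163.0], [273.0, 176.0], [273.0, 161.0]]
wrist [[209.0, 223.0], [195.0, 244.0], [211.0, 250.0], [197.0, 276.0], [340.0, 223.0], [354.0, 244.0], [338.0, 250.0], [351.0, 276.0]]
```

View pics/side7.png

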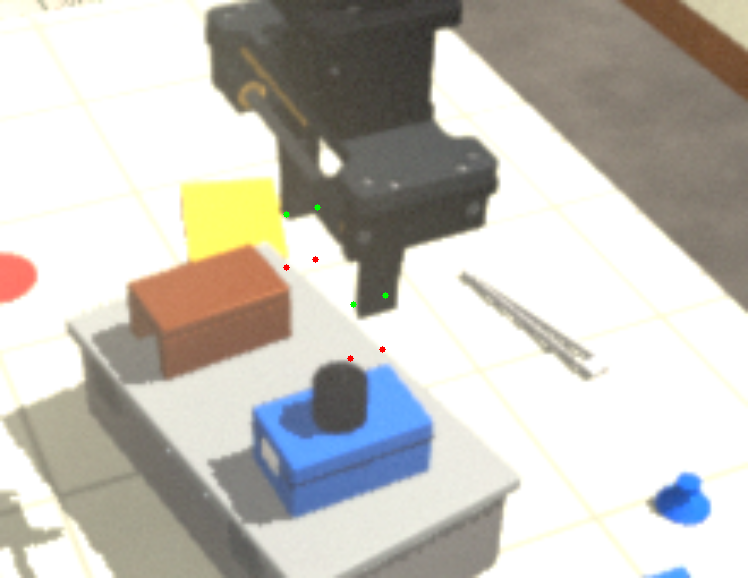

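View pics/wrist7.png

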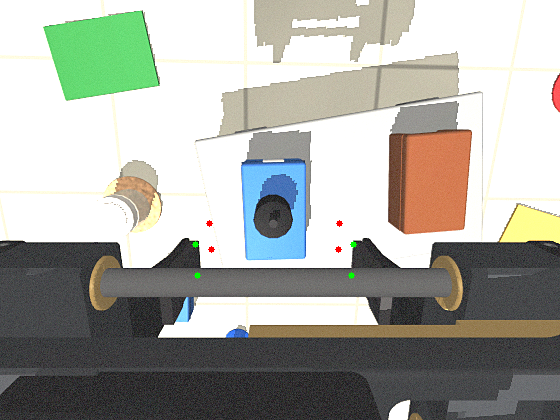

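The projected TCP (red) lies well below the real fingertips, which match a point about 37 mm further back (green, e.g. (353,304)). The reported TCP is therefore about 37 mm beyond the real tips: the fingers shut above the airstone, and the jar was held only by its lid rim. I allow for that offset from now on.

```bash
python3 - <<'E'
from h import *
from scipy.optimize import least_squares
print(bot.grip_point_offset)
im,K,R,t=cam("wrist"); cv2.imwrite("pics/w8.png",cv2.convertScaleAbs(cv2.resize(im[225:345,140:410],None,fx=2.9,fy=2.9,interpolation=cv2.INTER_CUBIC),alpha=2.2,beta=25))
plan([.53,-.088,.108],92,step=25)
E
```

```text
0.0187
t 18.63 pos [525.8 -87.1 217.3] yaw 91.0 j [ -22.   22.   92.    1.   67. -113.] F [ 0.1 -0.8  1. ] open 0.998
world d [   4.2   -0.9 -109.3] dyaw 1.0 rows 5
[[np.float64(-0.2), np.float64(0.8), np.float64(21.9)], np.float64(-0.003)]
[[np.float64(-0.2), np.float64(0.8), np.float64(21.9)], np.float64(-0.003)]
[[np.float64(-0.2), np.float64(0.8), np.float64(21.9)], np.float64(-0.003)]
[[np.float64(-0.2), np.float64(0.8), np.float64(21.9)], np.float64(-0.003)]
[[np.float64(-0.2), np.float64(0.8), np.float64(21.9)], np.float64(-0.003)]
```

View pics/w8.png

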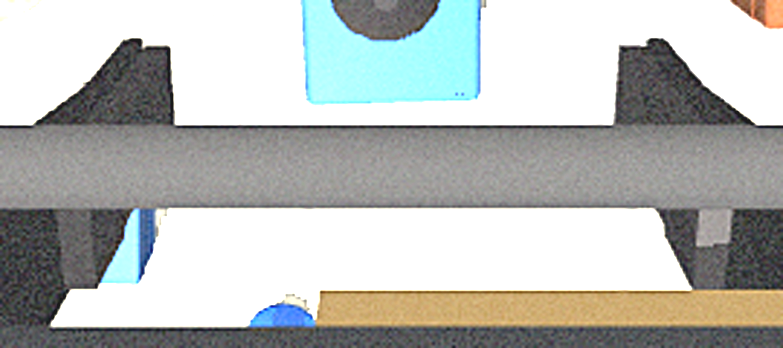

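Request:
{"fn": "send_rows", "kwargs": {
  "motion": [
    [[0,2,18],0],
    [[0,1,18],0],
    [[0,1,18],0],
    [[0,0,12],0],
    [[0,0,6],0]
  ]
}}

```text
time_s: 19.05
position: [0.5272, -0.0849, 0.1389]
tcp_rot: [[-0.018, 1.0, -0.018], [1.0, 0.018, 0.021], [0.022, -0.018, -1.0]]
force: [-0.2, -0.5, 0.3]
opening: 1.0
```

```bash
python3 - <<'E'
from h import *
plan([.53,-.088,.11],92,step=25)
E
```

```text
t 19.05 pos [527.2 -84.9 138.9] yaw 91.0 j [ -22.   28.   97.    1.   57. -113.] F [-0.2 -0.5  0.3] open 1.0
world d [  2.8  -3.1 -28.9] dyaw 1.0 rows 2
[[np.float64(-1.6), np.float64(1.4), np.float64(14.4)], np.float64(-0.008)]
[[np.float64(-1.6), np.float64(1.4), np.float64(14.4)], np.float64(-0.008)]
```

Request:
{"fn": "send_rows", "kwargs": {
  "motion": [
    [[-2,2,10],0],
    [[-1,1,8],0],
    [[0,0,4],0],
    [[0,0,2],0],
    [[0,0,0],0]
  ]
}}

```text
time_s: 19.47
position: [0.5278, -0.0869, 0.1091]
tcp_rot: [[-0.018, 1.0, -0.025], [1.0, 0.018, 0.024], [0.025, -0.025, -0.999]]
force: [-0.2, -0.1, 0.2]
opening: 1.002
```

```bash
python3 - <<'E'
from h import *
plan([.53,-.088,.11],92,step=25)
im,K,R,t=cam("side"); cv2.imwrite("pics/s9.png",cv2.convertScaleAbs(cv2.resize(im[140:290,220:370],None,fx=4,fy=4,interpolation=cv2.INTER_CUBIC),alpha=2,beta=15))
E
```

```text
t 19.47 pos [527.8 -86.9 109.1] yaw 91.0 j [ -22.   30.   98.    1.   54. -113.] F [-0.2 -0.1  0.2] open 1.002
world d [ 2.2 -1.1  0.9] dyaw 1.0 rows 1
[[np.float64(-1.2), np.float64(2.1), np.float64(-0.9)], np.float64(-0.017)]
```

View pics/s9.png

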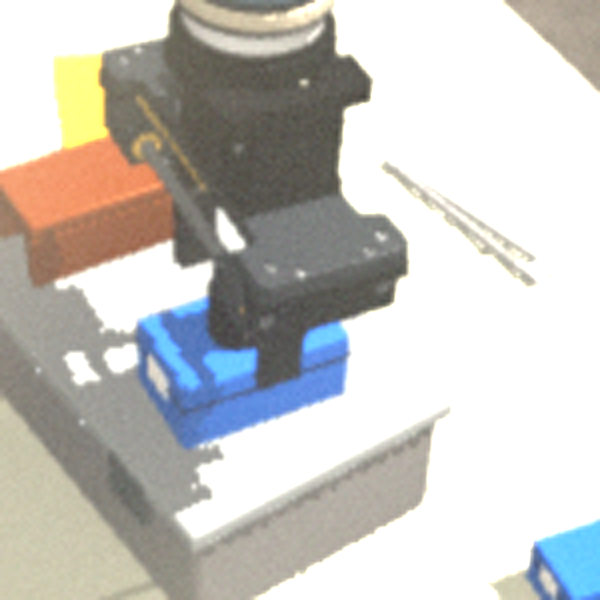

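```bash
python3 - <<'E'
from h import *
c=np.load("sidecal.npz");K,R,t=c["K"],c["R"],c["t"]
p=np.array([.5275,-.087])
for z in(.135,.14,.145,.15):
    print(z,[((proj([[p[0]+dx,p[1]-dy,z]],K,R,t)[0]-[220,140])*4).round(0).tolist() for dx,dy in((-.0095,.0435),(-.0095,.0585),(.0095,.0585))])
E
```

```text
0.135 [[248.0, 388.0], [261.0, 408.0], [296.0, 397.0]]
0.14 [[248.0, 381.0], [261.0, 401.0], [296.0, 389.0]]
0.145 [[248.0, 373.0], [261.0, 393.0], [296.0, 382.0]]
0.15 [[249.0, 366.0], [261.0, 386.0], [297.0, 375.0]]
```

Request:
{"fn": "send_rows", "kwargs": {
  "motion": [
    [[-1,3,3],0],
    [[0,0,0],0],
    [[0,0,0],0],
    [[0,0,0],0],
    [[0,0,0],0]
  ],
  "gripper": 1
}}

```text
time_s: 19.93
position: [0.5332, -0.0886, 0.1083]
tcp_rot: [[-0.018, 1.0, -0.02], [1.0, 0.018, 0.022], [0.022, -0.019, -1.0]]
force: [-1.3, -0.7, 0.5]
opening: 0.705
```

Request:
{"fn": "send_rows", "kwargs": {
  "motion": [
    [[0,0,0],0],
    [[0,0,0],0],
    [[0,0,0],0],
    [[0,0,0],0],
    [[0,0,0],0]
  ]
}}

```text
time_s: 20.35
position: [0.5335, -0.0886, 0.1091]
tcp_rot: [[-0.018, 1.0, -0.018], [1.0, 0.018, 0.021], [0.022, -0.018, -1.0]]
force: [0.1, 0.1, -0.2]
opening: 0.381
```

Request:
{"fn": "send_rows", "kwargs": {
  "motion": [
    [[0,0,0],0],
    [[0,0,0],0],
    [[0,0,0],0],
    [[0,0,0],0],
    [[0,0,0],0]
  ]
}}

```text
time_s: 20.77
position: [0.5335, -0.0886, 0.1091]
tcp_rot: [[-0.018, 1.0, -0.018], [1.0, 0.018, 0.021], [0.022, -0.018, -1.0]]
force: [-0.1, -0.2, -0.9]
opening: 0.386
```

The airstone is gripped (0.386, about 34 mm). I lift it.

Request:
{"fn": "send_rows", "kwargs": {
  "motion": [
    [[0,0,-5],0],
    [[0,0,-10],0],
    [[0,0,-20],0],
    [[0,0,-20],0],
    [[0,0,-20],0]
  ]
}}

```text
time_s: 21.18
position: [0.5307, -0.0887, 0.1838]
tcp_rot: [[-0.018, 0.999, -0.031], [0.999, 0.018, 0.026], [0.027, -0.03, -0.999]]
force: [-0.1, -0.4, -0.6]
opening: 0.384
```

Request:
{"fn": "send_rows", "kwargs": {
  "motion": [
    [[0,0,-15],0],
    [[0,0,-5],0],
    [[0,0,0],0],
    [[0,0,0],0],
    [[0,0,0],0]
  ]
}}

```text
time_s: 21.6
position: [0.534, -0.0903, 0.2114]
tcp_rot: [[-0.018, 1.0, -0.02], [1.0, 0.018, 0.022], [0.022, -0.02, -1.0]]
force: [-1.0, -0.5, -0.9]
opening: 0.382
```

```bash
python3 - <<'E'
from h import *
im,K,R,t=cam("wrist"); cv2.imwrite("pics/w10.png",im)
plan([.402,.303,.18],91,step=33)
print(bot.read_state()["tcp_rot"][:,2])
E
```

```text
t 21.65 pos [533.8 -90.2 211.1] yaw 91.0 j [ -22.   23.   91.    1.   67. -113.] F [-0.8 -1.  -0.7] open 0.379
world d [-131.8  393.2  -31.1] dyaw -0.0 rows 13
[[np.float64(30.4), np.float64(-9.6), np.float64(2.4)], np.float64(0.0)]
[[np.float64(30.4), np.float64(-9.6), np.float64(2.4)], np.float64(0.0)]
[[np.float64(30.4), np.float64(-9.6), np.float64(2.4)], np.float64(0.0)]
[[np.float64(30.4), np.float64(-9.6), np.float64(2.4)], np.float64(0.0)]
[[np.float64(30.4), np.float64(-9.6), np.float64(2.4)], np.float64(0.0)]
[[np.float64(30.4), np.float64(-9.6), np.float64(2.4)], np.float64(0.0)]
[[np.float64(30.4), np.float64(-9.6), np.float64(2.4)], np.float64(0.0)]
[[np.float64(30.4), np.float64(-9.6), np.float64(2.4)], np.float64(0.0)]
[[np.float64(30.4), np.float64(-9.6), np.float64(2.4)], np.float64(0.0)]
[[np.float64(30.4), np.float64(-9.6), np.float64(2.4)], np.float64(0.0)]
[[np.float64(30.4), np.float64(-9.6), np.float64(2.4)], np.float64(0.0)]
[[np.float64(30.4), np.float64(-9.6), np.float64(2.4)], np.float64(0.0)]
[[np.float64(30.4), np.float64(-9.6), np.float64(2.4)], np.float64(0.0)]
[-0.0207657   0.02229859 -0.99953567]
```

View pics/w10.png

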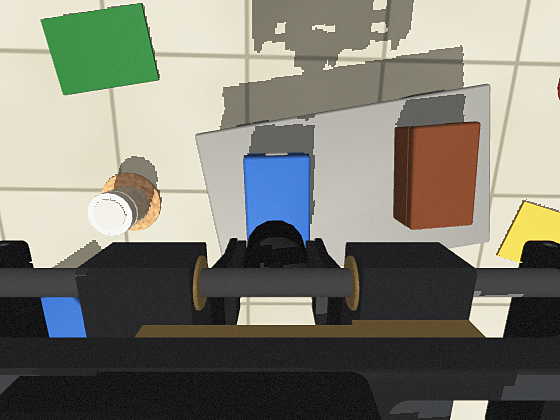

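The airstone is lifted and held at (277,240). I carry it to the red coaster.

Request:
{"fn": "send_rows", "kwargs": {
  "motion": [
    [[31,-9,0],0],
    [[31,-9,0],0],
    [[31,-9,0],0],
    [[31,-10,0],0],
    [[31,-10,0],0]
  ]
}}

```text
time_s: 22.07
position: [0.4836, 0.0624, 0.2099]
tcp_rot: [[-0.006, 1.0, -0.027], [1.0, 0.006, 0.021], [0.021, -0.027, -0.999]]
force: [0.6, 0.7, -0.5]
opening: 0.383
```

Request:
{"fn": "send_rows", "kwargs": {
  "motion": [
    [[31,-10,0],0],
    [[31,-10,0],0],
    [[31,-10,0],0],
    [[31,-10,0],0],
    [[31,-10,0],0]
  ]
}}

```text
time_s: 22.48
position: [0.4253, 0.2234, 0.2097]
tcp_rot: [[-0.003, 0.999, -0.039], [1.0, 0.004, 0.02], [0.021, -0.039, -0.999]]
force: [0.6, 0.7, -0.2]
opening: 0.384
```

```bash
python3 - <<'E'
from h import *
plan([.402,.303,.12],91,step=33)
print(bot.read_state()["tcp_rot"][:,2])
E
```

```text
t 22.48 pos [425.3 223.4 209.7] yaw 90.2 j [ 13.  18. 100.   2.  64. -78.] F [ 0.6  0.7 -0.2] open 0.384
world d [-23.3  79.6 -89.7] dyaw 0.8 rows 4
[[np.float64(19.9), np.float64(-5.8), np.float64(22.4)], np.float64(-0.004)]
[[np.float64(19.9), np.float64(-5.7), np.float64(22.4)], np.float64(-0.004)]
[[np.float64(20.0), np.float64(-5.6), np.float64(22.4)], np.float64(-0.004)]
[[np.float64(20.0), np.float64(-5.5), np.float64(22.4)], np.float64(-0.004)]
[-0.03918226  0.02037519 -0.99902433]
```

Request:
{"fn": "send_rows", "kwargs": {
  "motion": [
    [[25,-7,10],0],
    [[24,-7,15],0],
    [[20,-5,15],0],
    [[8,-2,15],0],
    [[0,0,5],0]
  ]
}}

```text
time_s: 22.9
position: [0.3952, 0.3105, 0.1475]
tcp_rot: [[-0.011, 0.999, -0.044], [1.0, 0.012, 0.02], [0.021, -0.044, -0.999]]
force: [-0.5, -0.6, -0.7]
opening: 0.382
```

Request:
{"fn": "send_rows", "kwargs": {
  "motion": [
    [[0,0,0],0],
    [[0,0,0],0],
    [[0,0,0],0],
    [[0,0,0],0],
    [[0,0,0],0]
  ]
}}

```text
time_s: 23.32
position: [0.3945, 0.3077, 0.1459]
tcp_rot: [[-0.01, 0.999, -0.049], [1.0, 0.011, 0.017], [0.017, -0.049, -0.999]]
force: [-0.7, -1.1, -0.5]
opening: 0.382
```

```bash
python3 - <<'E'
from h import *
plan([.402,.303,.05],91,step=20)
print(bot.read_state()["tcp_rot"][:,2])
E
```

```text
t 23.32 pos [394.5 307.7 145.9] yaw 90.6 j [ 24.  25. 101.   2.  56. -68.] F [-0.7 -1.1 -0.5] open 0.382
world d [  7.5  -4.7 -95.9] dyaw 0.4 rows 5
[[np.float64(-1.0), np.float64(1.5), np.float64(19.2)], np.float64(-0.002)]
[[np.float64(-1.0), np.float64(1.5), np.float64(19.2)], np.float64(-0.002)]
[[np.float64(-1.0), np.float64(1.5), np.float64(19.2)], np.float64(-0.002)]
[[np.float64(-1.0), np.float64(1.5), np.float64(19.2)], np.float64(-0.002)]
[[np.float64(-1.0), np.float64(1.5), np.float64(19.2)], np.float64(-0.002)]
[-0.04889546  0.01679532 -0.99866268]
```

Request:
{"fn": "send_rows", "kwargs": {
  "motion": [
    [[-1,2,15],0],
    [[-1,2,18],0],
    [[-1,2,18],0],
    [[-1,2,18],0],
    [[0,2,15],0]
  ]
}}

```text
time_s: 23.73
position: [0.4099, 0.3054, 0.0663]
tcp_rot: [[-0.005, 1.0, -0.03], [1.0, 0.006, 0.025], [0.025, -0.03, -0.999]]
force: [0.3, -0.3, -0.2]
opening: 0.379
```

Request:
{"fn": "send_rows", "kwargs": {
  "motion": [
    [[0,2,15],0],
    [[0,2,12],0],
    [[0,0,8],0],
    [[0,0,4],0],
    [[0,0,0],0]
  ]
}}

```text
time_s: 24.15
position: [0.4164, 0.3044, 0.0255]
tcp_rot: [[0.001, 1.0, -0.027], [1.0, 0.0, 0.025], [0.025, -0.027, -0.999]]
force: [0.5, 0.3, -0.9]
opening: 0.384
```

```bash
python3 - <<'E'
from h import *
plan([.402,.304,-.02],91,step=20)
print(bot.read_state()["tcp_rot"][:,2])
E
```

```text
t 24.15 pos [416.4 304.4  25.5] yaw 90.0 j [ 22.  37. 105.   3.  39. -70.] F [ 0.5  0.3 -0.9] open 0.384
world d [-14.4  -0.4 -45.5] dyaw 1.0 rows 3
[[np.float64(-0.1), np.float64(-4.8), np.float64(15.2)], np.float64(-0.006)]
[[np.float64(-0.1), np.float64(-4.8), np.float64(15.2)], np.float64(-0.006)]
[[np.float64(-0.1), np.float64(-4.8), np.float64(15.2)], np.float64(-0.006)]
[-0.02718136  0.02549605 -0.99930532]
```

Request:
{"fn": "send_rows", "kwargs": {
  "motion": [
    [[0,-5,7],0],
    [[0,-4,7],0],
    [[0,-3,7],0],
    [[0,-2,5],0],
    [[0,0,0],0]
  ]
}}

```text
time_s: 24.57
position: [0.4018, 0.3056, -0.0]
tcp_rot: [[0.001, 1.0, -0.023], [1.0, -0.0, 0.027], [0.027, -0.023, -0.999]]
force: [0.4, -0.5, -0.8]
opening: 0.385
```

```bash
python3 - <<'E'
from h import *
plan([.402,.304,-.02],91,step=20)
im,K,R,t=cam("side"); cv2.imwrite("pics/s11.png",cv2.convertScaleAbs(cv2.resize(im[80:230,100:300],None,fx=4,fy=4,interpolation=cv2.INTER_CUBIC),alpha=1.8,beta=15))
E
```

```text
t 24.57 pos [401.8 305.6  -0. ] yaw 90.0 j [ 23.  39. 107.   3.  34. -70.] F [ 0.4 -0.5 -0.8] open 0.385
world d [  0.2  -1.6 -20. ] dyaw 1.0 rows 2
[[np.float64(-0.8), np.float64(0.1), np.float64(10.0)], np.float64(-0.009)]
[[np.float64(-0.8), np.float64(0.1), np.float64(10.0)], np.float64(-0.009)]
```

View pics/s11.png

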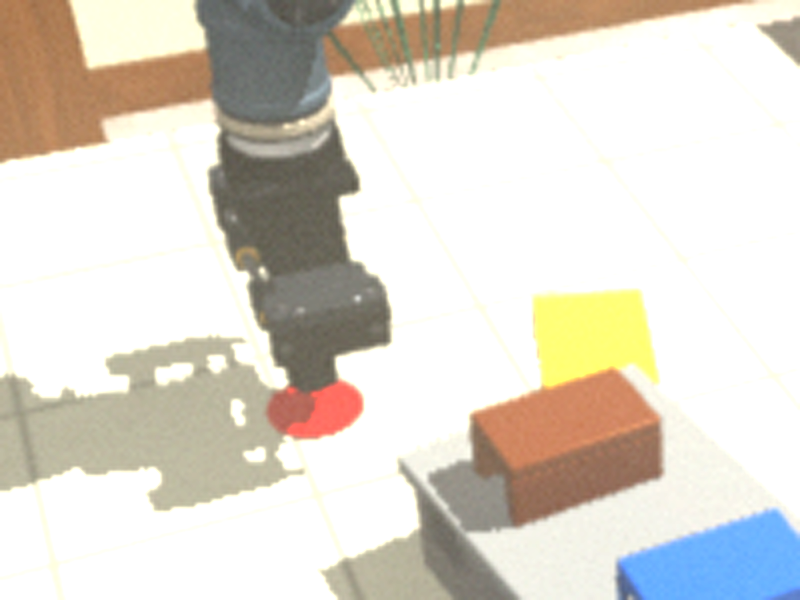

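Request:
{"fn": "send_rows", "kwargs": {
  "motion": [
    [[-1,-1,5],0],
    [[-1,-1,5],0],
    [[0,0,4],0],
    [[0,0,2],0],
    [[0,0,0],0]
  ]
}}

```text
time_s: 25.03
position: [0.4004, 0.3045, -0.017]
tcp_rot: [[0.0, 1.0, -0.021], [1.0, 0.0, 0.028], [0.028, -0.021, -0.999]]
force: [-0.5, 0.1, -1.2]
opening: 0.386
```

Request:
{"fn": "send_rows", "kwargs": {
  "motion": [
    [[0,1,3],0],
    [[0,0,2],0],
    [[0,0,0],0],
    [[0,0,0],0],
    [[0,0,0],0]
  ]
}}

```text
time_s: 25.45
position: [0.4021, 0.3049, -0.0218]
tcp_rot: [[0.001, 1.0, -0.02], [1.0, -0.0, 0.029], [0.029, -0.02, -0.999]]
force: [-0.2, 0.2, -1.2]
opening: 0.384
```

Request:
{"fn": "send_rows", "kwargs": {
  "motion": [
    [[0,0,3],0],
    [[0,0,0],0],
    [[0,0,0],0],
    [[0,0,0],0],
    [[0,0,0],0]
  ]
}}

```text
time_s: 25.87
position: [0.4037, 0.3056, -0.0214]
tcp_rot: [[-0.0, 1.0, -0.015], [1.0, 0.001, 0.031], [0.031, -0.015, -0.999]]
force: [-0.5, 0.1, -0.9]
opening: 0.386
```

Request:
{"fn": "send_rows", "kwargs": {
  "motion": [
    [[0,0,4],0],
    [[0,0,0],0],
    [[0,0,0],0],
    [[0,0,0],0],
    [[0,0,0],0]
  ]
}}

```text
time_s: 26.28
position: [0.4047, 0.3059, -0.024]
tcp_rot: [[-0.001, 1.0, -0.013], [1.0, 0.001, 0.031], [0.031, -0.013, -0.999]]
force: [-0.2, 0.1, 5.8]
opening: 0.38
```

Contact (5.8 N). I release and rise.

Request:
{"fn": "send_rows", "kwargs": {
  "motion": [
    [[0,0,0],0],
    [[0,0,0],0],
    [[0,0,0],0],
    [[0,0,0],0],
    [[0,0,0],0]
  ],
  "gripper": 0
}}

```text
time_s: 26.7
position: [0.404, 0.3057, -0.0253]
tcp_rot: [[-0.001, 1.0, -0.015], [1.0, 0.001, 0.03], [0.03, -0.015, -0.999]]
force: [-0.4, -0.0, 0.4]
opening: 0.677
```

Request:
{"fn": "send_rows", "kwargs": {
  "motion": [
    [[0,0,0],0],
    [[0,0,-5],0],
    [[0,0,-10],0],
    [[0,0,-20],0],
    [[0,0,-30],0]
  ]
}}

```text
time_s: 27.12
position: [0.4008, 0.3017, 0.0378]
tcp_rot: [[-0.0, 1.0, -0.027], [1.0, 0.001, 0.025], [0.025, -0.027, -0.999]]
force: [1.2, 0.8, 0.7]
opening: 0.982
```

Request:
{"fn": "send_rows", "kwargs": {
  "motion": [
    [[0,0,-35],0],
    [[0,0,-35],0],
    [[0,0,-30],0],
    [[0,0,-20],0],
    [[0,0,-10],0]
  ]
}}

```text
time_s: 27.53
position: [0.4043, 0.2979, 0.1808]
tcp_rot: [[-0.0, 1.0, -0.021], [1.0, 0.001, 0.027], [0.027, -0.021, -0.999]]
force: [0.1, -0.0, 0.2]
opening: 0.998
```

```bash
python3 - <<'E'
from h import *
im,K,R,t=cam("wrist"); cv2.imwrite("pics/w12.png",im); H,S,V=cv2.split(cv2.cvtColor(im,cv2.COLOR_BGR2HSV))
rr=np.indices(V.shape)[0]
for c,s,l in comps((V<60)&(rr<236),200): 
    if s[3]<100 : print(c,s,fitcyl(l,.004,.034,.017,(.4,.303),K,R,t))
for c,s,l in comps(((H<4)|(H>175))&(S>150)&(V>100),200): print("red",c,rect(l,.004,K,R,t))
plan([.5,.065,.18],95.6,step=33)
print(bot.read_state()["tcp_rot"][:,2])
E
```

```text
[277.6878453  189.97928177] [264 175  29  31 724] (array([0.40175109, 0.3049245 ]), np.int64(724), np.int64(817))
[ 89.21390999 221.17650497] [   0  205  137   31 1711] (array([0.43935134, 0.08029454]), np.int64(1711), np.int64(1136))
red [273.52660054 185.68530207] (array([398.5, 304.2]), array([65.6, 64.7]), 89.7, array([400.2, 300.5], dtype=float32))
t 27.58 pos [405.5 298.5 182.3] yaw 90.0 j [ 22.  21. 100.   2.  59. -69.] F [ 1.8 -0.2  1.7] open 1.004
world d [  94.5 -233.5   -2.3] dyaw 5.6 rows 8
[[np.float64(-29.2), np.float64(11.8), np.float64(0.3)], np.float64(-0.012)]
[[np.float64(-29.3), np.float64(11.4), np.float64(0.3)], np.float64(-0.012)]
[[np.float64(-29.5), np.float64(11.1), np.float64(0.3)], np.float64(-0.012)]
[[np.float64(-29.6), np.float64(10.7), np.float64(0.3)], np.float64(-0.012)]
[[np.float64(-29.7), np.float64(10.4), np.float64(0.3)], np.float64(-0.012)]
[[np.float64(-29.9), np.float64(10.0), np.float64(0.3)], np.float64(-0.012)]
[[np.float64(-30.0), np.float64(9.6), np.float64(0.3)], np.float64(-0.012)]
[[np.float64(-30.1), np.float64(9.3), np.float64(0.3)], np.float64(-0.012)]
[-0.01793029  0.02840396 -0.9994357 ]
```

View pics/w12.png

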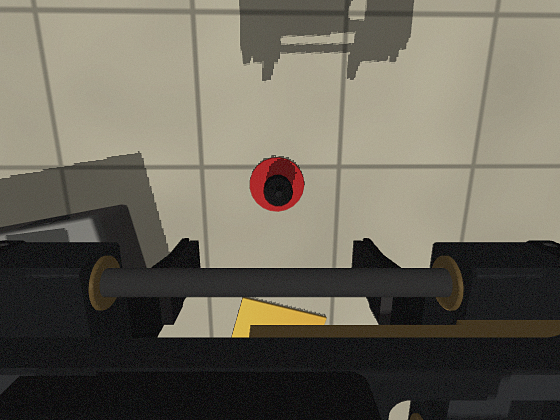

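The airstone is upright on the red coaster at (278,190), about 3 mm off centre. The next piece is the bare cave.

Request:
{"fn": "send_rows", "kwargs": {
  "motion": [
    [[-29,12,0],-0.012],
    [[-29,11,0],-0.012],
    [[-30,11,0],-0.012],
    [[-30,11,0],-0.012],
    [[-30,10,0],-0.012]
  ]
}}

```text
time_s: 28.0
position: [0.4634, 0.1531, 0.1811]
tcp_rot: [[-0.076, 0.997, -0.012], [0.997, 0.076, 0.033], [0.033, -0.009, -0.999]]
force: [0.6, 0.4, 0.4]
opening: 1.002
```

Request:
{"fn": "send_rows", "kwargs": {
  "motion": [
    [[-30,10,0],-0.012],
    [[-25,9,0],-0.012],
    [[-15,5,0],-0.012],
    [[-5,2,0],0],
    [[0,0,0],0]
  ]
}}

```text
time_s: 28.42
position: [0.4967, 0.0712, 0.1776]
tcp_rot: [[-0.106, 0.994, -0.013], [0.994, 0.106, 0.031], [0.032, -0.009, -0.999]]
force: [-0.3, -0.4, -0.7]
opening: 0.999
```

```bash
python3 - <<'E'
from h import *
im,K,R,t=cam("wrist"); cv2.imwrite("pics/w13.png",im)
plan([.502,.066,.12],95.6,step=25)
print(bot.read_state()["tcp_rot"][:,2])
E
```

```text
t 28.47 pos [496.2  71.8 177.6] yaw 96.1 j [  -6.   22.  100.    2.   59. -103.] F [-0.5  0.8  0.4] open 1.003
world d [  5.8  -5.8 -57.6] dyaw -0.5 rows 3
[[np.float64(-2.1), np.float64(1.7), np.float64(19.2)], np.float64(0.003)]
[[np.float64(-2.1), np.float64(1.7), np.float64(19.2)], np.float64(0.003)]
[[np.float64(-2.1), np.float64(1.7), np.float64(19.2)], np.float64(0.003)]
[-0.01313425  0.03115976 -0.99942812]
```

View pics/w13.png

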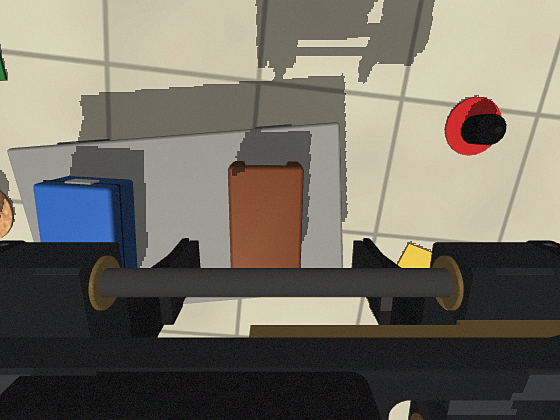

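Request:
{"fn": "send_rows", "kwargs": {
  "motion": [
    [[-4,3,14],0.003],
    [[-3,3,16],0.003],
    [[0,0,16],0],
    [[0,0,10],0],
    [[0,0,0],0]
  ]
}}

```text
time_s: 28.88
position: [0.499, 0.0736, 0.1206]
tcp_rot: [[-0.104, 0.994, -0.013], [0.994, 0.105, 0.034], [0.035, -0.01, -0.999]]
force: [-0.3, 1.0, 0.1]
opening: 0.999
```

```bash
python3 - <<'E'
from h import *
plan([.502,.066,.061],95.6,step=15)
print(bot.read_state()["tcp_rot"][:,2])
E
```

```text
t 28.88 pos [499.   73.6 120.6] yaw 96.0 j [  -6.   27.  103.    2.   51. -103.] F [-0.3  1.   0.1] open 0.999
world d [  3.   -7.6 -59.6] dyaw -0.4 rows 5
[[np.float64(-1.6), np.float64(0.4), np.float64(11.9)], np.float64(0.001)]
[[np.float64(-1.6), np.float64(0.4), np.float64(11.9)], np.float64(0.001)]
[[np.float64(-1.6), np.float64(0.4), np.float64(11.9)], np.float64(0.001)]
[[np.float64(-1.6), np.float64(0.4), np.float64(11.9)], np.float64(0.001)]
[[np.float64(-1.6), np.float64(0.4), np.float64(11.9)], np.float64(0.001)]
[-0.01349139  0.03351449 -0.99934717]
```

Request:
{"fn": "send_rows", "kwargs": {
  "motion": [
    [[-7,1,4],0],
    [[-5,1,4],0],
    [[0,0,0],0],
    [[0,0,0],0],
    [[0,0,0],0]
  ]
}}

```text
time_s: 29.3
position: [0.5013, 0.0643, 0.1128]
tcp_rot: [[-0.108, 0.994, -0.014], [0.993, 0.109, 0.034], [0.035, -0.01, -0.999]]
force: [-0.8, -0.6, 0.5]
opening: 1.0
```

Request:
{"fn": "send_rows", "kwargs": {
  "motion": [
    [[0,0,12],0.005],
    [[-1,0,12],0],
    [[-1,0,12],0],
    [[-1,0,8],0],
    [[0,0,0],0]
  ]
}}

```text
time_s: 29.72
position: [0.5048, 0.0623, 0.0707]
tcp_rot: [[-0.103, 0.995, -0.004], [0.994, 0.103, 0.033], [0.033, -0.001, -0.999]]
force: [0.3, 0.5, -0.5]
opening: 0.997
```

```bash
python3 - <<'E'
from h import *
plan([.502,.066,.061],95.6,step=15)
im,K,R,t=cam("side"); cv2.imwrite("pics/s14.png",cv2.convertScaleAbs(cv2.resize(im[110:260,180:330],None,fx=4,fy=4,interpolation=cv2.INTER_CUBIC),alpha=2,beta=15))
E
```

```text
t 29.72 pos [504.8  62.3  70.7] yaw 95.9 j [  -7.   32.  105.    3.   44. -105.] F [ 0.3  0.5 -0.5] open 0.997
world d [-2.8  3.7 -9.7] dyaw -0.3 rows 1
[[np.float64(4.0), np.float64(-2.4), np.float64(9.7)], np.float64(0.005)]
```

View pics/s14.png

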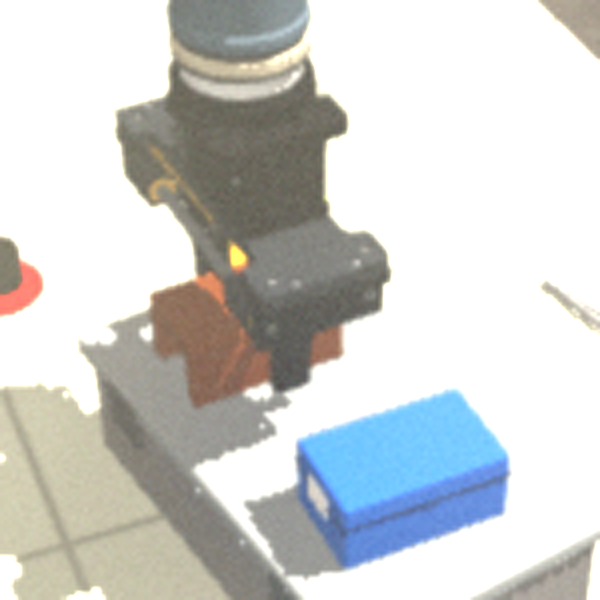

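The fingers straddle the cave, near finger at (290,365). A bit lower, then I close.

Request:
{"fn": "send_rows", "kwargs": {
  "motion": [
    [[3,-2,4],0],
    [[1,-1,4],0],
    [[0,0,0],0],
    [[0,0,0],0],
    [[0,0,0],0]
  ]
}}

```text
time_s: 30.18
position: [0.5029, 0.0667, 0.0646]
tcp_rot: [[-0.103, 0.995, 0.0], [0.994, 0.103, 0.033], [0.033, 0.004, -0.999]]
force: [0.2, -0.6, 0.3]
opening: 1.003
```

Request:
{"fn": "send_rows", "kwargs": {
  "motion": [
    [[0,0,0],0],
    [[0,0,0],0],
    [[0,0,0],0],
    [[0,0,0],0],
    [[0,0,0],0]
  ],
  "gripper": 1
}}

```text
time_s: 30.6
position: [0.5036, 0.0667, 0.0654]
tcp_rot: [[-0.103, 0.995, 0.002], [0.994, 0.103, 0.033], [0.032, 0.006, -0.999]]
force: [-0.2, -0.2, 0.2]
opening: 0.706
```

Request:
{"fn": "send_rows", "kwargs": {
  "motion": [
    [[0,0,0],0],
    [[0,0,0],0],
    [[0,0,0],0],
    [[0,0,0],0],
    [[0,0,0],0]
  ]
}}

```text
time_s: 31.02
position: [0.5037, 0.0667, 0.0655]
tcp_rot: [[-0.103, 0.995, 0.002], [0.994, 0.103, 0.033], [0.032, 0.006, -0.999]]
force: [-0.2, 0.3, 0.1]
opening: 0.689
```

The cave is gripped (0.689, about 60 mm). I lift it.

Request:
{"fn": "send_rows", "kwargs": {
  "motion": [
    [[0,0,-5],0],
    [[0,0,-10],0],
    [[0,0,-20],0],
    [[0,0,-25],0],
    [[0,0,-25],0]
  ]
}}

```text
time_s: 31.43
position: [0.4966, 0.0644, 0.1484]
tcp_rot: [[-0.102, 0.995, -0.017], [0.994, 0.103, 0.035], [0.036, -0.013, -0.999]]
force: [0.1, 0.2, -3.1]
opening: 0.692
```

Request:
{"fn": "send_rows", "kwargs": {
  "motion": [
    [[0,0,-20],0],
    [[0,0,-10],0],
    [[0,0,-5],0],
    [[0,0,0],0],
    [[0,0,0],0]
  ]
}}

```text
time_s: 31.85
position: [0.4985, 0.0627, 0.1923]
tcp_rot: [[-0.103, 0.995, -0.007], [0.994, 0.103, 0.033], [0.034, -0.004, -0.999]]
force: [-0.6, 0.1, -2.1]
opening: 0.694
```

```bash
python3 - <<'E'
from h import *
plan([.376,-.297,.17],9.4,step=29)
s=bot.read_state();print(s["tcp_rot"][:,2],s["moment"])
E
```

```text
t 31.85 pos [498.5  62.7 192.3] yaw 95.9 j [  -7.   21.   99.    2.   61. -104.] F [-0.6  0.1 -2.1] open 0.694
world d [-122.5 -359.7  -22.3] dyaw -86.5 rows 14
[[np.float64(-24.7), np.float64(-11.3), np.float64(1.6)], np.float64(0.108)]
[[np.float64(-25.7), np.float64(-8.6), np.float64(1.6)], np.float64(0.108)]
[[np.float64(-26.5), np.float64(-5.8), np.float64(1.6)], np.float64(0.108)]
[[np.float64(-27.0), np.float64(-2.9), np.float64(1.6)], np.float64(0.108)]
[[np.float64(-27.1), np.float64(0.0), np.float64(1.6)], np.float64(0.108)]
[[np.float64(-27.0), np.float64(2.9), np.float64(1.6)], np.float64(0.108)]
[[np.float64(-26.5), np.float64(5.8), np.float64(1.6)], np.float64(0.108)]
[[np.float64(-25.7), np.float64(8.6), np.float64(1.6)], np.float64(0.108)]
[[np.float64(-24.7), np.float64(11.4), np.float64(1.6)], np.float64(0.108)]
[[np.float64(-23.3), np.float64(13.9), np.float64(1.6)], np.float64(0.108)]
[[np.float64(-21.7), np.float64(16.4), np.float64(1.6)], np.float64(0.108)]
[[np.float64(-19.8), np.float64(18.6), np.float64(1.6)], np.float64(0.108)]
[[np.float64(-17.6), np.float64(20.6), np.float64(1.6)], np.float64(0.108)]
[[np.float64(-15.3), np.float64(22.4), np.float64(1.6)], np.float64(0.108)]
[-0.0074714   0.0332273  -0.99941989] [-0.01010943  0.02764292 -0.00749922]
```

Request:
{"fn": "send_rows", "kwargs": {
  "motion": [
    [[-25,-11,0],0.108],
    [[-26,-9,0],0.108],
    [[-26,-6,0],0.108],
    [[-27,-3,0],0.108],
    [[-27,0,0],0.108]
  ]
}}

```text
time_s: 32.27
position: [0.4505, -0.0635, 0.1842]
tcp_rot: [[0.435, 0.9, -0.014], [0.9, -0.434, 0.038], [0.028, -0.029, -0.999]]
force: [-0.1, 0.1, -2.9]
opening: 0.694
```

Request:
{"fn": "send_rows", "kwargs": {
  "motion": [
    [[-27,3,0],0.108],
    [[-26,6,0],0.108],
    [[-26,9,0],0.108],
    [[-25,11,0],0.108],
    [[-23,14,0],0.108]
  ]
}}

```text
time_s: 32.68
position: [0.3967, -0.1935, 0.1745]
tcp_rot: [[0.851, 0.525, -0.025], [0.526, -0.85, 0.046], [0.003, -0.052, -0.999]]
force: [0.7, 0.7, -2.5]
opening: 0.69
```

```bash
python3 - <<'E'
from h import *
plan([.376,-.297,.17],9.4,step=29)
s=bot.read_state();print(s["tcp_rot"][:,2],s["moment"])
E
```

```text
t 32.68 pos [ 396.7 -193.5  174.5] yaw 31.7 j [-41.  18. 106.   1.  58. -74.] F [ 0.7  0.7 -2.5] open 0.69
world d [ -20.7 -103.5   -4.5] dyaw -22.3 rows 4
[[np.float64(-18.0), np.float64(19.3), np.float64(1.1)], np.float64(0.097)]
[[np.float64(-16.0), np.float64(21.0), np.float64(1.1)], np.float64(0.097)]
[[np.float64(-13.9), np.float64(22.4), np.float64(1.1)], np.float64(0.097)]
[[np.float64(-11.7), np.float64(23.7), np.float64(1.1)], np.float64(0.097)]
[-0.02485393  0.04568753 -0.99864655] [-0.09521885 -0.0642777  -0.00885017]
```

Request:
{"fn": "send_rows", "kwargs": {
  "motion": [
    [[-18,19,0],0.097],
    [[-16,21,0],0.097],
    [[-14,22,0],0.097],
    [[-10,20,0],0.08],
    [[0,2,0],0]
  ]
}}

```text
time_s: 33.1
position: [0.3694, -0.3005, 0.1646]
tcp_rot: [[0.988, 0.152, -0.032], [0.154, -0.987, 0.052], [-0.024, -0.057, -0.998]]
force: [0.3, -0.4, -3.1]
opening: 0.688
```

Request:
{"fn": "send_rows", "kwargs": {
  "motion": [
    [[0,0,0],0],
    [[0,0,0],0],
    [[0,0,0],0],
    [[0,0,0],0],
    [[0,0,0],0]
  ]
}}

```text
time_s: 33.52
position: [0.3676, -0.2964, 0.1613]
tcp_rot: [[0.987, 0.154, -0.038], [0.156, -0.986, 0.061], [-0.028, -0.066, -0.997]]
force: [0.4, -0.5, -3.1]
opening: 0.691
```

```bash
python3 - <<'E'
from h import *
plan([.376,-.297,.04],9.4,step=20)
s=bot.read_state();print(s["tcp_rot"][:,2],s["moment"])
im,K,R,t=cam("wrist"); cv2.imwrite("pics/w15.png",im); 
E
```

```text
t 33.52 pos [ 367.6 -296.4  161.3] yaw 9.0 j [-53.  23. 102.   0.  59. -62.] F [ 0.4 -0.5 -3.1] open 0.691
world d [   8.4   -0.6 -121.3] dyaw 0.4 rows 7
[[np.float64(1.2), np.float64(0.3), np.float64(17.3)], np.float64(-0.001)]
[[np.float64(1.2), np.float64(0.3), np.float64(17.3)], np.float64(-0.001)]
[[np.float64(1.2), np.float64(0.3), np.float64(17.3)], np.float64(-0.001)]
[[np.float64(1.2), np.float64(0.3), np.float64(17.3)], np.float64(-0.001)]
[[np.float64(1.2), np.float64(0.3), np.float64(17.3)], np.float64(-0.001)]
[[np.float64(1.2), np.float64(0.3), np.float64(17.3)], np.float64(-0.001)]
[[np.float64(1.2), np.float64(0.3), np.float64(17.3)], np.float64(-0.001)]
[-0.03758628  0.0611282  -0.99742198] [-0.16434682 -0.00414248  0.00782199]
```

View pics/w15.png

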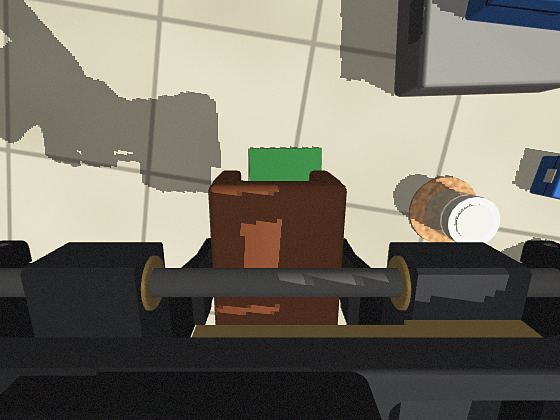

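The cave is held, with the green mat below it at (285,163). The tool is tilted by about 0.07 rad. Earlier descents reduced that tilt, so I descend in steps.

Request:
{"fn": "send_rows", "kwargs": {
  "motion": [
    [[1,0,15],0],
    [[1,0,18],0],
    [[1,0,18],0],
    [[1,0,18],0],
    [[0,0,15],0]
  ]
}}

```text
time_s: 33.98
position: [0.3733, -0.2914, 0.0795]
tcp_rot: [[0.987, 0.161, -0.029], [0.162, -0.985, 0.05], [-0.02, -0.054, -0.998]]
force: [-0.2, -0.2, -3.7]
opening: 0.687
```

```bash
python3 - <<'E'
from h import *
plan([.376,-.297,.0],9.4,step=15)
s=bot.read_state();print(s["tcp_rot"][:,2],s["tcp_rot"][2],s["moment"])
E
```

```text
t 33.98 pos [ 373.3 -291.4   79.5] yaw 9.4 j [-52.  30. 107.   1.  46. -62.] F [-0.2 -0.2 -3.7] open 0.687
world d [  2.7  -5.6 -79.5] dyaw 0.0 rows 6
[[np.float64(0.3), np.float64(1.0), np.float64(13.3)], np.float64(-0.0)]
[[np.float64(0.3), np.float64(1.0), np.float64(13.3)], np.float64(-0.0)]
[[np.float64(0.3), np.float64(1.0), np.float64(13.3)], np.float64(-0.0)]
[[np.float64(0.3), np.float64(1.0), np.float64(13.3)], np.float64(-0.0)]
[[np.float64(0.3), np.float64(1.0), np.float64(13.3)], np.float64(-0.0)]
[[np.float64(0.3), np.float64(1.0), np.float64(13.3)], np.float64(-0.0)]
[-0.02883976  0.04999958 -0.99833277] [-0.02036111 -0.05401032 -0.99833277] [-0.11003348  0.00617624 -0.0097668 ]
```

Request:
{"fn": "send_rows", "kwargs": {
  "motion": [
    [[0,2,12],0],
    [[0,2,12],0],
    [[0,1,12],0],
    [[0,1,12],0],
    [[0,0,8],0]
  ]
}}

```text
time_s: 34.4
position: [0.3744, -0.2919, 0.0206]
tcp_rot: [[0.985, 0.168, -0.029], [0.169, -0.984, 0.05], [-0.02, -0.054, -0.998]]
force: [0.1, 0.0, -3.2]
opening: 0.691
```

```bash
python3 - <<'E'
from h import *
plan([.376,-.297,-.018],9.4,step=15)
s=bot.read_state();print(s["tcp_rot"][:,2],s["tcp_rot"][2],s["moment"])
im,K,R,t=cam("side"); cv2.imwrite("pics/s16.png",cv2.resize(im[270:420,160:360],None,fx=4,fy=4,interpolation=cv2.INTER_CUBIC))
E
```

```text
t 34.4 pos [ 374.4 -291.9   20.6] yaw 9.7 j [-52.  36. 109.   1.  38. -62.] F [ 0.1  0.  -3.2] open 0.691
world d [  1.6  -5.1 -38.6] dyaw -0.3 rows 3
[[np.float64(0.2), np.float64(1.8), np.float64(12.9)], np.float64(0.002)]
[[np.float64(0.2), np.float64(1.8), np.float64(12.9)], np.float64(0.002)]
[[np.float64(0.2), np.float64(1.8), np.float64(12.9)], np.float64(0.002)]
[-0.02863918  0.04975849 -0.99835059] [-0.01984695 -0.05387215 -0.99835059] [-0.14335762 -0.0181597  -0.02249813]
```

View pics/s16.png

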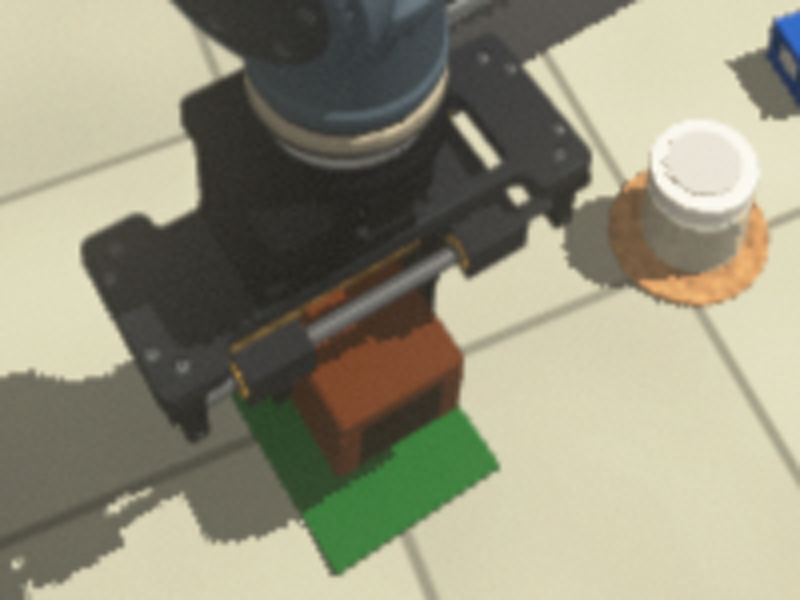

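Request:
{"fn": "send_rows", "kwargs": {
  "motion": [
    [[0,3,8],0],
    [[0,2,8],0],
    [[0,1,6],0],
    [[0,1,3],0],
    [[0,0,0],0]
  ]
}}

```text
time_s: 34.87
position: [0.3759, -0.2978, -0.007]
tcp_rot: [[0.985, 0.17, -0.028], [0.171, -0.984, 0.049], [-0.019, -0.053, -0.998]]
force: [0.2, 0.3, -1.7]
opening: 0.689
```

Request:
{"fn": "send_rows", "kwargs": {
  "motion": [
    [[0,0,3],0],
    [[0,0,3],0],
    [[0,0,0],0],
    [[0,0,0],0],
    [[0,0,0],0]
  ]
}}

```text
time_s: 35.28
position: [0.3761, -0.2981, -0.0131]
tcp_rot: [[0.985, 0.169, -0.027], [0.17, -0.984, 0.048], [-0.019, -0.052, -0.998]]
force: [-0.4, -0.9, -2.9]
opening: 0.692
```

Request:
{"fn": "send_rows", "kwargs": {
  "motion": [
    [[0,0,2],0],
    [[0,0,2],0],
    [[0,0,0],0],
    [[0,0,0],0],
    [[0,0,0],0]
  ]
}}

```text
time_s: 35.7
position: [0.3763, -0.2983, -0.0167]
tcp_rot: [[0.985, 0.169, -0.026], [0.17, -0.984, 0.047], [-0.018, -0.051, -0.999]]
force: [-0.3, -0.8, -2.5]
opening: 0.69
```

Request:
{"fn": "send_rows", "kwargs": {
  "motion": [
    [[0,0,3],0],
    [[0,0,0],0],
    [[0,0,0],0],
    [[0,0,0],0],
    [[0,0,0],0]
  ]
}}

```text
time_s: 36.12
position: [0.3759, -0.2975, -0.0195]
tcp_rot: [[0.985, 0.17, -0.027], [0.171, -0.984, 0.048], [-0.018, -0.052, -0.999]]
force: [-0.4, 1.2, -1.3]
opening: 0.688
```

Request:
{"fn": "send_rows", "kwargs": {
  "motion": [
    [[0,0,3],0],
    [[0,0,0],0],
    [[0,0,0],0],
    [[0,0,0],0],
    [[0,0,0],0]
  ]
}}

```text
time_s: 36.53
position: [0.3756, -0.2985, -0.0212]
tcp_rot: [[0.985, 0.169, -0.026], [0.171, -0.984, 0.046], [-0.018, -0.05, -0.999]]
force: [-0.0, -0.0, -2.8]
opening: 0.687
```

Request:
{"fn": "send_rows", "kwargs": {
  "motion": [
    [[0,0,3],0],
    [[0,0,0],0],
    [[0,0,0],0],
    [[0,0,0],0],
    [[0,0,0],0]
  ]
}}

```text
time_s: 36.95
position: [0.3762, -0.2993, -0.0218]
tcp_rot: [[0.985, 0.17, -0.025], [0.171, -0.984, 0.044], [-0.017, -0.047, -0.999]]
force: [-0.3, -0.0, -4.0]
opening: 0.689
```

```bash
python3 - <<'E'
from h import *
s=bot.read_state(); print(s["force"],s["moment"])
im,K,R,t=cam("side"); cv2.imwrite("pics/s17.png",cv2.convertScaleAbs(cv2.resize(im[330:410,210:310],None,fx=7,fy=7,interpolation=cv2.INTER_CUBIC),alpha=1.6,beta=10))
E
```

```text
[-0.28068273 -0.01276302 -4.04463684] [-0.13020835  0.02766076  0.04090679]
```

View pics/s17.png

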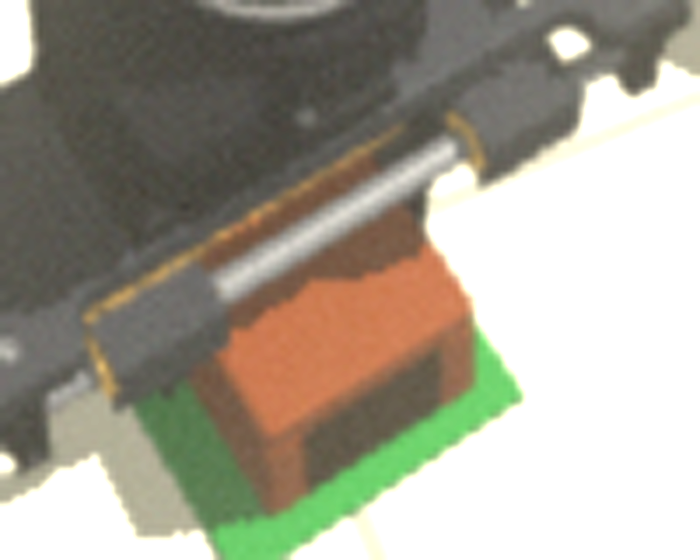

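```bash
python3 - <<'E'
from h import *
c=np.load("sidecal.npz");K,R,t=c["K"],c["R"],c["t"]
u=np.array([np.cos(np.radians(-80.6)),np.sin(np.radians(-80.6))]);v=np.array([-u[1],u[0]])
for z in(.004,.007,.010):
  for cx in((.3755,-.2967),(.376,-.299)):
    for s in(-1,1): print(z,cx,s,((proj([[*(np.array(cx)+u*.048+s*v*.03),z]],K,R,t)[0]-[210,330])*7).round(0))
E
```

```text
0.004 (0.3755, -0.2967) -1 [255. 504.]
0.004 (0.3755, -0.2967) 1 [461. 372.]
0.004 (0.376, -0.299) -1 [261. 512.]
0.004 (0.376, -0.299) 1 [466. 379.]
0.007 (0.3755, -0.2967) -1 [255. 499.]
0.007 (0.3755, -0.2967) 1 [461. 366.]
0.007 (0.376, -0.299) -1 [260. 507.]
0.007 (0.376, -0.299) 1 [466. 373.]
0.01 (0.3755, -0.2967) -1 [254. 494.]
0.01 (0.3755, -0.2967) 1 [461. 361.]
0.01 (0.376, -0.299) -1 [260. 502.]
0.01 (0.376, -0.299) 1 [466. 368.]
```

Request:
{"fn": "send_rows", "kwargs": {
  "motion": [
    [[0,-2,4],0],
    [[0,0,0],0],
    [[0,0,0],0],
    [[0,0,0],0],
    [[0,0,0],0]
  ]
}}

```text
time_s: 37.42
position: [0.3767, -0.3001, -0.0235]
tcp_rot: [[0.985, 0.171, -0.023], [0.172, -0.984, 0.038], [-0.016, -0.041, -0.999]]
force: [0.7, 0.1, -2.7]
opening: 0.688
```

Request:
{"fn": "send_rows", "kwargs": {
  "motion": [
    [[0,-1,5],0],
    [[0,0,0],0],
    [[0,0,0],0],
    [[0,0,0],0],
    [[0,0,0],0]
  ]
}}

```text
time_s: 37.83
position: [0.3768, -0.3002, -0.0266]
tcp_rot: [[0.985, 0.172, -0.021], [0.172, -0.984, 0.035], [-0.015, -0.038, -0.999]]
force: [-0.2, -1.4, 2.6]
opening: 0.69
```

Contact; I release.

Request:
{"fn": "send_rows", "kwargs": {
  "motion": [
    [[0,0,0],0],
    [[0,0,0],0],
    [[0,0,0],0],
    [[0,0,0],0],
    [[0,0,0],0]
  ],
  "gripper": 0
}}

```text
time_s: 38.25
position: [0.3766, -0.2996, -0.0275]
tcp_rot: [[0.985, 0.172, -0.022], [0.172, -0.984, 0.037], [-0.016, -0.04, -0.999]]
force: [0.5, 0.3, -0.2]
opening: 0.959
```

Request:
{"fn": "send_rows", "kwargs": {
  "motion": [
    [[0,0,0],0],
    [[0,0,-3],0],
    [[0,0,-10],0],
    [[0,0,-20],0],
    [[0,0,-30],0]
  ]
}}

```text
time_s: 38.67
position: [0.3753, -0.2985, 0.034]
tcp_rot: [[0.985, 0.171, -0.03], [0.172, -0.984, 0.047], [-0.022, -0.051, -0.998]]
force: [-0.0, -0.2, -0.3]
opening: 1.004
```

Request:
{"fn": "send_rows", "kwargs": {
  "motion": [
    [[0,0,-35],0],
    [[0,0,-35],0],
    [[0,0,-35],0],
    [[0,0,-20],0],
    [[0,0,-10],0]
  ]
}}

```text
time_s: 39.08
position: [0.3793, -0.3048, 0.1818]
tcp_rot: [[0.985, 0.171, -0.027], [0.172, -0.984, 0.042], [-0.019, -0.046, -0.999]]
force: [-0.2, -0.4, -0.3]
opening: 0.998
```

```bash
python3 - <<'E'
from h import *
im,K,R,t=cam("wrist"); cv2.imwrite("pics/w18.png",im); H,S,V=cv2.split(cv2.cvtColor(im,cv2.COLOR_BGR2HSV))
rr=np.indices(V.shape)[0]
for c,s,l in comps((H<15)&(S>120)&(V<150)&(V>30)&(rr<290),800): print("brown",c,s,rect(l,.049,K,R,t))
for c,s,l in comps((H>45)&(H<80)&(S>120),200): print("green",c,rect(l,.004,K,R,t))
plan([.534,-.085,.18],92.2,step=29)
print(bot.read_state()["tcp_rot"][:,2])
E
```

```text
brown [277.04980254 194.24572181] [ 250  151   55   87 4558] (array([ 377.6, -300.7]), array([95.7, 58.8]), -80.0, array([ 377.5, -299.9], dtype=float32))
green [274.66083151 168.33205689] (array([ 374.6, -297.1]), array([118.1,  83.1]), -80.3, array([ 369.7, -276.8], dtype=float32))
t 39.13 pos [ 380.3 -306.   183.3] yaw 9.9 j [-52.  21. 100.   0.  62. -62.] F [ 0.4 -0.8  1.8] open 1.004
world d [153.7 221.   -3.3] dyaw 82.3 rows 12
[[np.float64(15.8), np.float64(-15.9), np.float64(0.3)], np.float64(-0.12)]
[[np.float64(17.6), np.float64(-13.9), np.float64(0.3)], np.float64(-0.12)]
[[np.float64(19.1), np.float64(-11.7), np.float64(0.3)], np.float64(-0.12)]
[[np.float64(20.4), np.float64(-9.4), np.float64(0.3)], np.float64(-0.12)]
[[np.float64(21.4), np.float64(-6.9), np.float64(0.3)], np.float64(-0.12)]
[[np.float64(22.0), np.float64(-4.3), np.float64(0.3)], np.float64(-0.12)]
[[np.float64(22.4), np.float64(-1.6), np.float64(0.3)], np.float64(-0.12)]
[[np.float64(22.4), np.float64(1.1), np.float64(0.3)], np.float64(-0.12)]
[[np.float64(22.1), np.float64(3.7), np.float64(0.3)], np.float64(-0.12)]
[[np.float64(21.5), np.float64(6.4), np.float64(0.3)], np.float64(-0.12)]
[[np.float64(20.6), np.float64(8.9), np.float64(0.3)], np.float64(-0.12)]
[[np.float64(19.4), np.float64(11.3), np.float64(0.3)], np.float64(-0.12)]
[-0.02413238  0.03911564 -0.99894324]
```

View pics/w18.png

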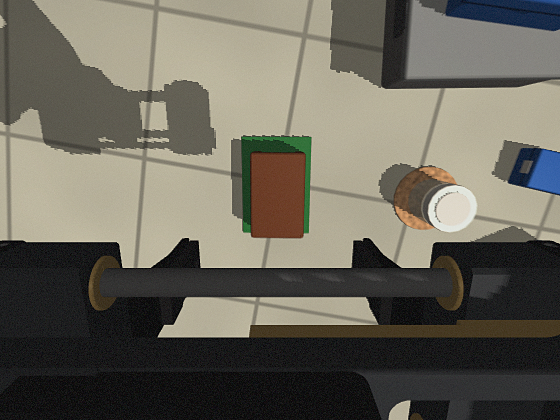

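The cave is flat on the green mat, about 4 mm off and within 0.5° of it. The case is next; I use jaw yaw -88° to stay clear of the last joint's limit.

```bash
python3 - <<'E'
from h import *
plan([.534,-.085,.18],-87.8,n=15)
E
```

```text
t 39.13 pos [ 380.3 -306.   183.3] yaw 9.9 j [-52.  21. 100.   0.  62. -62.] F [ 0.4 -0.8  1.8] open 1.004
world d [153.7 221.   -3.3] dyaw -97.7 rows 15
[[np.float64(12.6), np.float64(-12.7), np.float64(0.2)], np.float64(0.114)]
[[np.float64(11.1), np.float64(-14.1), np.float64(0.2)], np.float64(0.114)]
[[np.float64(9.4), np.float64(-15.3), np.float64(0.2)], np.float64(0.114)]
[[np.float64(7.6), np.float64(-16.2), np.float64(0.2)], np.float64(0.114)]
[[np.float64(5.7), np.float64(-17.0), np.float64(0.2)], np.float64(0.114)]
[[np.float64(3.8), np.float64(-17.5), np.float64(0.2)], np.float64(0.114)]
[[np.float64(1.8), np.float64(-17.9), np.float64(0.2)], np.float64(0.114)]
[[np.float64(-0.3), np.float64(-17.9), np.float64(0.2)], np.float64(0.114)]
[[np.float64(-2.3), np.float64(-17.8), np.float64(0.2)], np.float64(0.114)]
[[np.float64(-4.3), np.float64(-17.4), np.float64(0.2)], np.float64(0.114)]
[[np.float64(-6.3), np.float64(-16.8), np.float64(0.2)], np.float64(0.114)]
[[np.float64(-8.1), np.float64(-16.0), np.float64(0.2)], np.float64(0.114)]
[[np.float64(-9.9), np.float64(-15.0), np.float64(0.2)], np.float64(0.114)]
[[np.float64(-11.5), np.float64(-13.8), np.float64(0.2)], np.float64(0.114)]
[[np.float64(-13.0), np.float64(-12.4), np.float64(0.2)], np.float64(0.114)]
```

Request:
{"fn": "send_rows", "kwargs": {
  "motion": [
    [[13,-13,-2],0.114],
    [[11,-14,-2],0.114],
    [[9,-15,-2],0.114],
    [[8,-16,-2],0.114],
    [[6,-17,-2],0.114]
  ]
}}

```text
time_s: 39.55
position: [0.432, -0.2335, 0.1981]
tcp_rot: [[0.909, -0.416, -0.022], [-0.415, -0.909, 0.034], [-0.034, -0.022, -0.999]]
force: [-0.1, -0.1, -0.9]
opening: 1.001
```

Request:
{"fn": "send_rows", "kwargs": {
  "motion": [
    [[4,-18,0],0.114],
    [[2,-18,0],0.114],
    [[0,-18,0],0.114],
    [[-2,-18,0],0.114],
    [[-4,-17,0],0.114]
  ]
}}

```text
time_s: 39.97
position: [0.4867, -0.1565, 0.1989]
tcp_rot: [[0.515, -0.857, -0.026], [-0.856, -0.516, 0.037], [-0.045, 0.003, -0.999]]
force: [-0.7, -0.2, 0.4]
opening: 1.0
```

```bash
python3 - <<'E'
from h import *
plan([.534,-.085,.18],-87.8,step=20)
print(bot.read_state()["tcp_rot"][:,2])
E
```

```text
t 39.97 pos [ 486.7 -156.5  198.9] yaw -58.9 j [-31.  22.  96.   1.  65.  27.] F [-0.7 -0.2  0.4] open 1.0
world d [ 47.3  71.5 -18.9] dyaw -28.9 rows 5
[[np.float64(-7.4), np.float64(-15.5), np.float64(3.8)], np.float64(0.101)]
[[np.float64(-8.9), np.float64(-14.7), np.float64(3.8)], np.float64(0.101)]
[[np.float64(-10.3), np.float64(-13.7), np.float64(3.8)], np.float64(0.101)]
[[np.float64(-11.6), np.float64(-12.6), np.float64(3.8)], np.float64(0.101)]
[[np.float64(-12.9), np.float64(-11.3), np.float64(3.8)], np.float64(0.101)]
[-0.0256755   0.03701419 -0.99898484]
```

Request:
{"fn": "send_rows", "kwargs": {
  "motion": [
    [[-7,-15,3],0.101],
    [[-9,-15,3],0.101],
    [[-10,-14,3],0.101],
    [[-11,-12,3],0.101],
    [[-11,-9,3],0.1]
  ]
}}

```text
time_s: 40.38
position: [0.5317, -0.0827, 0.1838]
tcp_rot: [[0.011, -1.0, -0.029], [-0.999, -0.013, 0.039], [-0.039, 0.029, -0.999]]
force: [0.7, 0.7, -0.2]
opening: 1.003
```

Request:
{"fn": "send_rows", "kwargs": {
  "motion": [
    [[0,0,0],0],
    [[0,0,0],0],
    [[0,0,0],0],
    [[0,0,0],0],
    [[0,0,0],0]
  ]
}}

```text
time_s: 40.8
position: [0.529, -0.0811, 0.1824]
tcp_rot: [[0.02, -0.999, -0.035], [-0.999, -0.021, 0.04], [-0.041, 0.034, -0.999]]
force: [-0.0, -0.1, -0.5]
opening: 1.003
```

```bash
python3 - <<'E'
from h import *
im,K,R,t=cam("wrist"); cv2.imwrite("pics/w19.png",im); H,S,V=cv2.split(cv2.cvtColor(im,cv2.COLOR_BGR2HSV))
im,K,R,t=cam("top"); H,S,V=cv2.split(cv2.cvtColor(im,cv2.COLOR_BGR2HSV))
s=bot.read_state()["tcp_rot"][:,2];print(s)
plan([.5335+.037*s[0],-.0865+.037*s[1],.12],-87.8,step=20)
E
```

```text
[-0.03426735  0.04002816 -0.99861078]
t 40.9 pos [529.2 -81.1 182.5] yaw -88.9 j [-22.  25.  93.   2.  65.  67.] F [ 0.5 -0.4  0.9] open 0.998
world d [  3.1  -3.9 -62.5] dyaw 1.1 rows 4
[[np.float64(1.0), np.float64(-0.7), np.float64(15.6)], np.float64(-0.005)]
[[np.float64(1.0), np.float64(-0.7), np.float64(15.6)], np.float64(-0.005)]
[[np.float64(1.0), np.float64(-0.7), np.float64(15.6)], np.float64(-0.005)]
[[np.float64(1.0), np.float64(-0.7), np.float64(15.6)], np.float64(-0.005)]
```

View pics/w19.png

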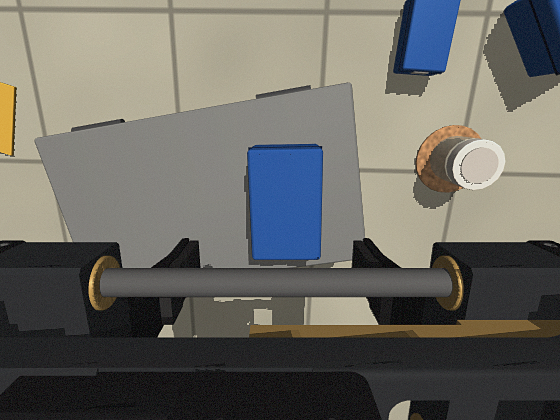

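The bare case is at (285,203) in the wrist view, between the fingers. I descend.

Request:
{"fn": "send_rows", "kwargs": {
  "motion": [
    [[3,-1,14],-0.005],
    [[3,-1,16],-0.005],
    [[2,-1,16],-0.005],
    [[1,0,12],0],
    [[0,0,0],0]
  ]
}}

```text
time_s: 41.32
position: [0.5321, -0.0914, 0.1247]
tcp_rot: [[0.034, -0.999, -0.028], [-0.999, -0.035, 0.037], [-0.038, 0.026, -0.999]]
force: [0.1, -0.9, 0.5]
opening: 0.999
```

```bash
python3 - <<'E'
from h import *
s=bot.read_state()["tcp_rot"][:,2];print(s)
plan([.5335+.037*s[0],-.0865+.037*s[1],.065],-87.8,step=20)
E
```

```text
[-0.02761292  0.03720452 -0.9989261 ]
t 41.32 pos [532.1 -91.4 124.7] yaw -88.1 j [-22.  29.  96.   2.  57.  65.] F [ 0.1 -0.9  0.5] open 0.999
world d [  0.4   6.3 -59.7] dyaw 0.3 rows 4
[[np.float64(-1.6), np.float64(-0.2), np.float64(14.9)], np.float64(-0.001)]
[[np.float64(-1.6), np.float64(-0.2), np.float64(14.9)], np.float64(-0.001)]
[[np.float64(-1.6), np.float64(-0.2), np.float64(14.9)], np.float64(-0.001)]
[[np.float64(-1.6), np.float64(-0.2), np.float64(14.9)], np.float64(-0.001)]
```

Request:
{"fn": "send_rows", "kwargs": {
  "motion": [
    [[-4,0,6],0],
    [[-2,0,8],0],
    [[0,0,10],0],
    [[0,0,10],0],
    [[0,0,5],0]
  ]
}}

```text
time_s: 41.73
position: [0.5328, -0.0848, 0.0856]
tcp_rot: [[0.033, -0.999, -0.022], [-0.999, -0.034, 0.035], [-0.036, 0.021, -0.999]]
force: [-0.5, 0.6, -0.5]
opening: 1.002
```

```bash
python3 - <<'E'
from h import *
s=bot.read_state()["tcp_rot"][:,2];print(s)
plan([.5335+.037*s[0],-.0865+.037*s[1],.065],-87.8,step=20)
E
```

```text
[-0.02196798  0.03512527 -0.99914144]
t 41.73 pos [532.8 -84.8  85.6] yaw -88.1 j [-22.  33.  98.   2.  51.  65.] F [-0.5  0.6 -0.5] open 1.002
world d [ -0.1  -0.4 -20.6] dyaw 0.3 rows 2
[[np.float64(0.2), np.float64(0.1), np.float64(10.3)], np.float64(-0.002)]
[[np.float64(0.2), np.float64(0.1), np.float64(10.3)], np.float64(-0.002)]
```

Request:
{"fn": "send_rows", "kwargs": {
  "motion": [
    [[0,0,8],0],
    [[0,0,8],0],
    [[0,0,3],0],
    [[0,0,0],0],
    [[0,0,0],0]
  ]
}}

```text
time_s: 42.15
position: [0.5314, -0.0834, 0.0627]
tcp_rot: [[0.034, -0.999, -0.025], [-0.999, -0.035, 0.036], [-0.037, 0.024, -0.999]]
force: [0.3, 0.2, 0.2]
opening: 1.001
```

Request:
{"fn": "send_rows", "kwargs": {
  "motion": [
    [[0,0,0],0],
    [[0,0,0],0],
    [[0,0,0],0],
    [[0,0,0],0],
    [[0,0,0],0]
  ],
  "gripper": 1
}}

```text
time_s: 42.57
position: [0.5326, -0.0841, 0.0638]
tcp_rot: [[0.034, -0.999, -0.022], [-0.999, -0.035, 0.035], [-0.036, 0.021, -0.999]]
force: [0.7, -1.8, -0.9]
opening: 0.707
```

Request:
{"fn": "send_rows", "kwargs": {
  "motion": [
    [[0,0,0],0],
    [[0,0,0],0],
    [[0,0,0],0],
    [[0,0,0],0],
    [[0,0,0],0]
  ]
}}

```text
time_s: 42.98
position: [0.5325, -0.0841, 0.0639]
tcp_rot: [[0.034, -0.999, -0.022], [-0.999, -0.035, 0.035], [-0.036, 0.021, -0.999]]
force: [-0.3, 0.3, -0.9]
opening: 0.686
```

The case is gripped (0.686). I lift it.

Request:
{"fn": "send_rows", "kwargs": {
  "motion": [
    [[0,0,-5],0],
    [[0,0,-10],0],
    [[0,0,-20],0],
    [[0,0,-25],0],
    [[0,0,-25],0]
  ]
}}

```text
time_s: 43.4
position: [0.5288, -0.0849, 0.1475]
tcp_rot: [[0.033, -0.999, -0.038], [-0.999, -0.035, 0.041], [-0.043, 0.037, -0.998]]
force: [0.8, 0.1, -2.8]
opening: 0.69
```

Request:
{"fn": "send_rows", "kwargs": {
  "motion": [
    [[0,0,-15],0],
    [[0,0,-5],0],
    [[0,0,0],0],
    [[0,0,0],0],
    [[0,0,0],0]
  ]
}}

```text
time_s: 43.82
position: [0.5322, -0.0868, 0.1755]
tcp_rot: [[0.034, -0.999, -0.027], [-0.999, -0.035, 0.037], [-0.038, 0.026, -0.999]]
force: [-1.0, -0.2, -2.1]
opening: 0.691
```

```bash
python3 - <<'E'
from h import *
plan([.609,.304,.165],-15.8,step=28)
print(bot.read_state()["tcp_rot"][:,2])
E
```

```text
t 43.82 pos [532.2 -86.8 175.5] yaw -88.1 j [-22.  25.  94.   2.  63.  65.] F [-1.  -0.2 -2.1] open 0.691
world d [ 76.8 390.8 -10.5] dyaw 72.3 rows 15
[[np.float64(-25.9), np.float64(-6.0), np.float64(0.7)], np.float64(-0.084)]
[[np.float64(-25.3), np.float64(-8.1), np.float64(0.7)], np.float64(-0.084)]
[[np.float64(-24.5), np.float64(-10.2), np.float64(0.7)], np.float64(-0.084)]
[[np.float64(-23.5), np.float64(-12.3), np.float64(0.7)], np.float64(-0.084)]
[[np.float64(-22.4), np.float64(-14.2), np.float64(0.7)], np.float64(-0.084)]
[[np.float64(-21.2), np.float64(-16.0), np.float64(0.7)], np.float64(-0.084)]
[[np.float64(-19.7), np.float64(-17.8), np.float64(0.7)], np.float64(-0.084)]
[[np.float64(-18.2), np.float64(-19.3), np.float64(0.7)], np.float64(-0.084)]
[[np.float64(-16.5), np.float64(-20.8), np.float64(0.7)], np.float64(-0.084)]
[[np.float64(-14.7), np.float64(-22.1), np.float64(0.7)], np.float64(-0.084)]
[[np.float64(-12.8), np.float64(-23.3), np.float64(0.7)], np.float64(-0.084)]
[[np.float64(-10.8), np.float64(-24.3), np.float64(0.7)], np.float64(-0.084)]
[[np.float64(-8.7), np.float64(-25.1), np.float64(0.7)], np.float64(-0.084)]
[[np.float64(-6.6), np.float64(-25.7), np.float64(0.7)], np.float64(-0.084)]
[[np.float64(-4.4), np.float64(-26.2), np.float64(0.7)], np.float64(-0.084)]
[-0.02705377  0.03690075 -0.99895267]
```

Request:
{"fn": "send_rows", "kwargs": {
  "motion": [
    [[-26,-6,0],-0.084],
    [[-25,-8,0],-0.084],
    [[-25,-10,0],-0.084],
    [[-24,-12,0],-0.084],
    [[-22,-14,0],-0.084]
  ]
}}

```text
time_s: 44.23
position: [0.5529, 0.0429, 0.1729]
tcp_rot: [[0.444, -0.895, -0.04], [-0.894, -0.446, 0.037], [-0.051, 0.019, -0.999]]
force: [0.4, 0.2, -2.2]
opening: 0.69
```

Request:
{"fn": "send_rows", "kwargs": {
  "motion": [
    [[-21,-16,0],-0.084],
    [[-20,-18,0],-0.084],
    [[-18,-19,0],-0.084],
    [[-17,-21,0],-0.084],
    [[-15,-22,0],-0.084]
  ]
}}

```text
time_s: 44.65
position: [0.5707, 0.1802, 0.1683]
tcp_rot: [[0.783, -0.619, -0.057], [-0.618, -0.785, 0.037], [-0.068, 0.007, -0.998]]
force: [0.3, -0.5, -1.0]
opening: 0.691
```

```bash
python3 - <<'E'
from h import *
plan([.609,.304,.165],-15.8,step=28)
print(bot.read_state()["tcp_rot"][:,2])
E
```

```text
t 44.65 pos [570.7 180.2 168.3] yaw -38.3 j [ 5. 31. 85.  3. 68. 43.] F [ 0.3 -0.5 -1. ] open 0.691
world d [ 38.3 123.8  -3.3] dyaw 22.5 rows 5
[[np.float64(-9.3), np.float64(-24.2), np.float64(0.7)], np.float64(-0.079)]
[[np.float64(-7.4), np.float64(-24.8), np.float64(0.7)], np.float64(-0.079)]
[[np.float64(-5.4), np.float64(-25.3), np.float64(0.7)], np.float64(-0.079)]
[[np.float64(-3.4), np.float64(-25.7), np.float64(0.7)], np.float64(-0.079)]
[[np.float64(-1.4), np.float64(-25.9), np.float64(0.7)], np.float64(-0.079)]
[-0.05731257  0.03691127 -0.99767371]
```

Request:
{"fn": "send_rows", "kwargs": {
  "motion": [
    [[-9,-24,0],-0.079],
    [[-7,-25,0],-0.079],
    [[-5,-25,0],-0.079],
    [[-4,-24,0],-0.079],
    [[-2,-20,0],-0.075]
  ]
}}

```text
time_s: 45.07
position: [0.599, 0.3035, 0.1603]
tcp_rot: [[0.965, -0.253, -0.076], [-0.251, -0.967, 0.033], [-0.082, -0.013, -0.997]]
force: [-0.2, -0.4, -2.7]
opening: 0.689
```

Request:
{"fn": "send_rows", "kwargs": {
  "motion": [
    [[0,0,0],0],
    [[0,0,0],0],
    [[0,0,0],0],
    [[0,0,0],0],
    [[0,0,0],0]
  ]
}}

```text
time_s: 45.48
position: [0.5947, 0.3059, 0.1522]
tcp_rot: [[0.965, -0.248, -0.089], [-0.247, -0.969, 0.03], [-0.093, -0.007, -0.996]]
force: [0.3, -0.4, -1.9]
opening: 0.689
```

```bash
python3 - <<'E'
from h import *
plan([.608,.304,.06],-15.8,step=20)
print(bot.read_state()["tcp_rot"][:,2],bot.read_state()["tcp_rot"][2])
im,K,R,t=cam("wrist"); cv2.imwrite("pics/w20.png",im)
E
```

```text
t 45.48 pos [594.7 305.9 152.2] yaw -14.3 j [16. 38. 74.  3. 73. 29.] F [ 0.3 -0.4 -1.9] open 0.689
world d [ 13.3  -1.9 -92.2] dyaw -1.5 rows 5
[[np.float64(2.7), np.float64(-0.3), np.float64(18.4)], np.float64(0.005)]
[[np.float64(2.7), np.float64(-0.3), np.float64(18.4)], np.float64(0.005)]
[[np.float64(2.7), np.float64(-0.3), np.float64(18.4)], np.float64(0.005)]
[[np.float64(2.7), np.float64(-0.3), np.float64(18.4)], np.float64(0.005)]
[[np.float64(2.7), np.float64(-0.3), np.float64(18.4)], np.float64(0.005)]
[-0.08853987  0.02983033 -0.99562585] [-0.09317123 -0.00694836 -0.99562585]
```

View pics/w20.png

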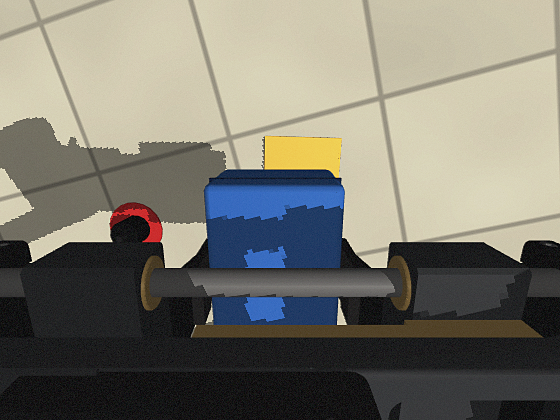

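The case is held, with the yellow mat below it at (302,155). I descend.

Request:
{"fn": "send_rows", "kwargs": {
  "motion": [
    [[3,0,14],0.005],
    [[3,0,16],0.005],
    [[3,0,16],0.005],
    [[3,0,16],0.005],
    [[2,0,14],0.005]
  ]
}}

```text
time_s: 45.95
position: [0.6065, 0.3009, 0.0792]
tcp_rot: [[0.957, -0.28, -0.077], [-0.278, -0.96, 0.033], [-0.083, -0.01, -0.996]]
force: [-0.1, -0.1, -3.1]
opening: 0.692
```

```bash
python3 - <<'E'
from h import *
plan([.607,.304,.0],-15.8,step=20)
print(bot.read_state()["tcp_rot"][:,2],bot.read_state()["tcp_rot"][2])
E
```

```text
t 45.95 pos [606.5 300.9  79.2] yaw -16.2 j [15. 43. 76.  3. 65. 30.] F [-0.1 -0.1 -3.1] open 0.692
world d [  0.5   3.1 -79.2] dyaw 0.4 rows 4
[[np.float64(-0.1), np.float64(-0.8), np.float64(19.8)], np.float64(-0.002)]
[[np.float64(-0.1), np.float64(-0.8), np.float64(19.8)], np.float64(-0.002)]
[[np.float64(-0.1), np.float64(-0.8), np.float64(19.8)], np.float64(-0.002)]
[[np.float64(-0.1), np.float64(-0.8), np.float64(19.8)], np.float64(-0.002)]
[-0.0770052   0.03275654 -0.99649245] [-0.08309485 -0.00990141 -0.99649245]
```

Request:
{"fn": "send_rows", "kwargs": {
  "motion": [
    [[1,-1,14],0],
    [[1,-1,14],0],
    [[1,-1,14],0],
    [[1,-1,12],0],
    [[0,0,8],0]
  ]
}}

```text
time_s: 46.37
position: [0.6082, 0.3011, 0.0139]
tcp_rot: [[0.955, -0.287, -0.076], [-0.286, -0.958, 0.033], [-0.082, -0.009, -0.997]]
force: [-0.7, 0.3, -2.0]
opening: 0.692
```

```bash
python3 - <<'E'
from h import *
plan([.607,.304,-.018],-15.8,step=20)
print(bot.read_state()["tcp_rot"][:,2],bot.read_state()["tcp_rot"][2])
im,K,R,t=cam("side"); cv2.imwrite("pics/s21.png",cv2.resize(im[80:200,180:340],None,fx=5,fy=5,interpolation=cv2.INTER_CUBIC))
E
```

```text
t 46.37 pos [608.2 301.1  13.9] yaw -16.7 j [15. 47. 78.  3. 59. 30.] F [-0.7  0.3 -2. ] open 0.692
world d [ -1.2   2.9 -31.9] dyaw 0.9 rows 2
[[np.float64(-1.0), np.float64(-1.2), np.float64(15.9)], np.float64(-0.007)]
[[np.float64(-1.0), np.float64(-1.2), np.float64(15.9)], np.float64(-0.007)]
[-0.07619184  0.03257657 -0.99656087] [-0.0823352  -0.00934576 -0.99656087]
```

View pics/s21.png

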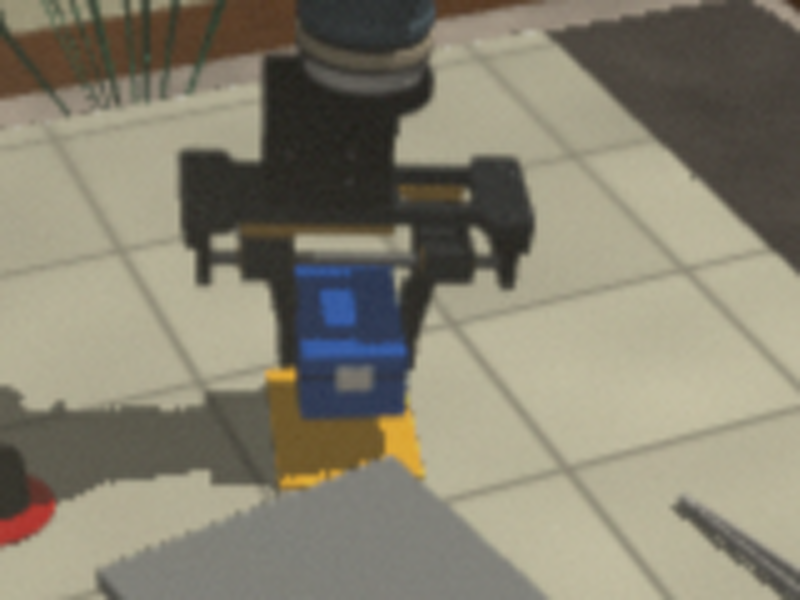

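Request:
{"fn": "send_rows", "kwargs": {
  "motion": [
    [[0,-1,8],0],
    [[0,-1,8],0],
    [[0,-1,6],0],
    [[0,0,3],0],
    [[0,0,0],0]
  ]
}}

```text
time_s: 46.83
position: [0.6063, 0.3049, -0.0144]
tcp_rot: [[0.955, -0.287, -0.078], [-0.286, -0.958, 0.032], [-0.084, -0.008, -0.996]]
force: [0.0, -0.7, -2.5]
opening: 0.692
```

Request:
{"fn": "send_rows", "kwargs": {
  "motion": [
    [[0,0,3],0],
    [[0,0,2],0],
    [[0,0,0],0],
    [[0,0,0],0],
    [[0,0,0],0]
  ]
}}

```text
time_s: 47.25
position: [0.607, 0.3057, -0.0186]
tcp_rot: [[0.955, -0.287, -0.075], [-0.285, -0.958, 0.033], [-0.081, -0.01, -0.997]]
force: [0.1, 0.1, -2.4]
opening: 0.688
```

Request:
{"fn": "send_rows", "kwargs": {
  "motion": [
    [[0,0,3],0],
    [[0,0,0],0],
    [[0,0,0],0],
    [[0,0,0],0],
    [[0,0,0],0]
  ]
}}

```text
time_s: 47.67
position: [0.6079, 0.3063, -0.0198]
tcp_rot: [[0.955, -0.287, -0.072], [-0.285, -0.958, 0.034], [-0.079, -0.012, -0.997]]
force: [0.2, -0.2, -2.6]
opening: 0.69
```

Request:
{"fn": "send_rows", "kwargs": {
  "motion": [
    [[0,0,3],0],
    [[0,0,0],0],
    [[0,0,0],0],
    [[0,0,0],0],
    [[0,0,0],0]
  ]
}}

```text
time_s: 48.08
position: [0.6086, 0.3066, -0.0201]
tcp_rot: [[0.955, -0.287, -0.07], [-0.286, -0.958, 0.034], [-0.077, -0.013, -0.997]]
force: [0.0, -0.7, -1.5]
opening: 0.692
```

Request:
{"fn": "send_rows", "kwargs": {
  "motion": [
    [[0,1,5],0],
    [[0,0,0],0],
    [[0,0,0],0],
    [[0,0,0],0],
    [[0,0,0],0]
  ]
}}

```text
time_s: 48.5
position: [0.6092, 0.3078, -0.021]
tcp_rot: [[0.956, -0.287, -0.068], [-0.285, -0.958, 0.037], [-0.076, -0.016, -0.997]]
force: [-0.2, 0.2, -3.1]
opening: 0.695
```

Request:
{"fn": "send_rows", "kwargs": {
  "motion": [
    [[0,1,5],0],
    [[0,0,0],0],
    [[0,0,0],0],
    [[0,0,0],0],
    [[0,0,0],0]
  ]
}}

```text
time_s: 48.92
position: [0.6094, 0.3084, -0.0226]
tcp_rot: [[0.956, -0.287, -0.066], [-0.285, -0.958, 0.04], [-0.075, -0.019, -0.997]]
force: [0.5, 0.8, 3.9]
opening: 0.701
```

Contact (+3.9 N); I release.

Request:
{"fn": "send_rows", "kwargs": {
  "motion": [
    [[0,0,0],0],
    [[0,0,0],0],
    [[0,0,0],0],
    [[0,0,0],0],
    [[0,0,0],0]
  ],
  "gripper": 0
}}

```text
time_s: 49.33
position: [0.6088, 0.3078, -0.0243]
tcp_rot: [[0.955, -0.287, -0.068], [-0.285, -0.958, 0.039], [-0.077, -0.018, -0.997]]
force: [-0.2, -0.5, -0.4]
opening: 0.965
```

Request:
{"fn": "send_rows", "kwargs": {
  "motion": [
    [[0,0,0],0],
    [[0,0,-3],0],
    [[1,0,-10],0],
    [[1,0,-20],0],
    [[1,0,-30],0]
  ]
}}

```text
time_s: 49.75
position: [0.6101, 0.3027, 0.0338]
tcp_rot: [[0.954, -0.287, -0.084], [-0.285, -0.958, 0.034], [-0.09, -0.009, -0.996]]
force: [1.1, -0.4, 0.3]
opening: 1.002
```

Request:
{"fn": "send_rows", "kwargs": {
  "motion": [
    [[0,0,-35],0],
    [[0,0,-35],0],
    [[0,0,-35],0],
    [[0,0,-20],0],
    [[0,0,-10],0]
  ]
}}

```text
time_s: 50.17
position: [0.6241, 0.2976, 0.1822]
tcp_rot: [[0.955, -0.287, -0.076], [-0.285, -0.958, 0.036], [-0.083, -0.013, -0.996]]
force: [0.0, 0.8, -0.4]
opening: 1.004
```

Request:
{"fn": "send_rows", "kwargs": {
  "motion": [
    [[0,0,-10],0],
    [[0,0,0],0],
    [[0,0,0],0],
    [[0,0,0],0],
    [[0,0,0],0]
  ]
}}

```text
time_s: 50.58
position: [0.625, 0.2971, 0.1948]
tcp_rot: [[0.955, -0.287, -0.073], [-0.285, -0.958, 0.037], [-0.081, -0.014, -0.997]]
force: [-0.0, -0.3, -0.2]
opening: 0.999
```

```bash
python3 - <<'E'
from h import *
im,K,R,t=cam("wrist"); cv2.imwrite("pics/w22.png",im); H,S,V=cv2.split(cv2.cvtColor(im,cv2.COLOR_BGR2HSV))
for c,s,l in comps((H>100)&(H<130)&(S>100)&(V>60),800): print("blue",c,s,rect(l,.049,K,R,t))
im,K,R,t=cam("side"); cv2.imwrite("pics/s22.png",im)
im,K,R,t=cam("top"); cv2.imwrite("pics/t22.png",im); H,S,V=cv2.split(cv2.cvtColor(im,cv2.COLOR_BGR2HSV))
for c,s,l in comps((H>105)&(H<130)&(S>150)&(V>90)): print("blue",c,rect(l,.049,K,R,t))
for c,s,l in comps((H<12)&(S>120)&(V<110)&(V>30)): print("brown",c,rect(l,.049,K,R,t))
for c,s,l in comps((S<40)&(V>190),20): print("white",c,rect(l,.059,K,R,t))
for c,s,l in comps((V<30)&(H>=0)): 
    if abs(c[0]-152)<25 and abs(c[1]-290)<25: print(fitcyl(l,.004,.034,.017,(.4,.303),K,R,t))
s=bot.read_state(); print(s["time_s"],s["position"],s["force"])
E
```

```text
blue [273.28711944 185.34613583] [ 247  145   53   83 4270] (array([612.6, 307.5]), array([94.5, 59. ]), 73.8, array([613.4, 309.2], dtype=float32))
blue [327.14285714 157.68571429] (array([ 762.7, -133.3]), array([35.3, 30.6]), 70.5, array([ 764. , -134.1], dtype=float32))
blue [422.14609204 176.56902849] (array([ 722.2, -381.5]), array([124.4,  77.1]), -56.3, array([ 721.6, -381.1], dtype=float32))
blue [360.26   188.6725] (array([ 683.8, -220.4]), array([65.9, 41. ]), -2.9, array([ 683.8, -220.3], dtype=float32))
blue [152.42105263 209.38555692] (array([612.3, 306.4]), array([93.7, 56.5]), 73.9, array([612.2, 306.5], dtype=float32))
brown [145.34615385 298.60769231] (array([395., 302.]), array([51.4, 41. ]), 55.6, array([390.9, 304.2], dtype=float32))
brown [393.47649573 311.11538462] (array([ 379. , -300.1]), array([95.8, 57.6]), -80.4, array([ 378.9, -300.5], dtype=float32))
white [385.28  234.664] (array([ 564.2, -279.9]), array([45.8, 45.3]), -88.2, array([ 565. , -280.6], dtype=float32))
(array([0.40219752, 0.30479929]), np.int64(161), np.int64(225))
50.7333 [0.62512148 0.29708681 0.19474529] [-0.12633413  0.06009712  0.57254541]
```

View pics/w22.png

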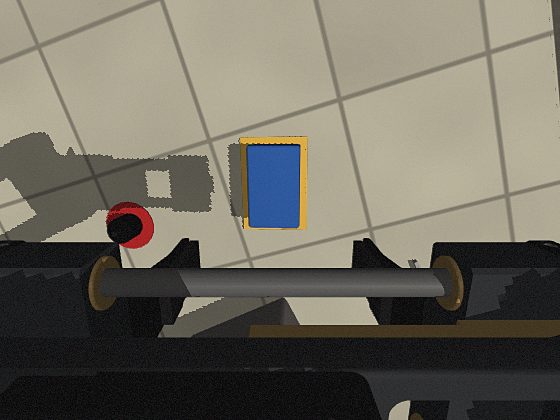

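View pics/s22.png

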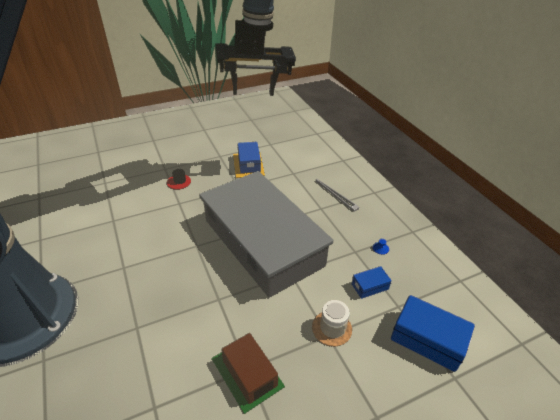

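View pics/t22.png

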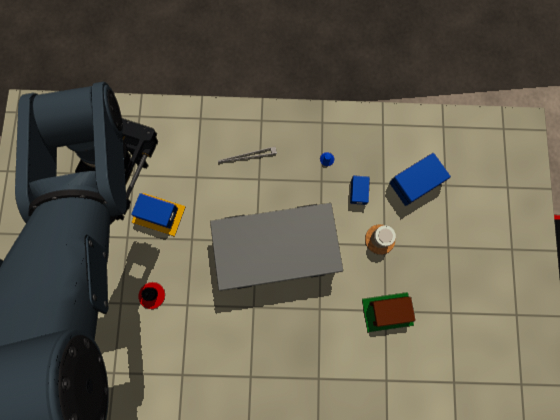

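All four pieces stand on their places: case (152,210), airstone (151,294), jar (385,236) and cave (393,311) in the top view. The suction cup (327,158) and tweezer (247,156) have not moved. The gripper is clear, so I hand in.

```bash
python3 -c "
from h import *
print(bot.hand_in())"
```

```text
the job is handed in; nothing more can be done
None
```

I took both stacks apart from the top down (jar, airstone, cave, then case), set each piece on its own place, and handed the job in at about 51 s of the 120 s. Hand-in gives no verdict, so the results below come from my last camera checks.

| Piece | Place | Off centre | Lengthwise error |
|---|---|---|---|
| Jar | Cork coaster | about 2 mm | – |
| Airstone | Red coaster | about 4 mm | – |
| Cave | Green mat | about 4 mm | less than 1° |
| Case | Yellow mat | about 4 mm | less than 1° |

All four look upright, the gripper is open and clear above them, and the suction cup and tweezer had not moved. The highest set-down force I read was about 6 N, sampled at the end of each move.

These things disagreed along the way:
- **TCP reading:** the cameras showed the real fingertips about 37 mm short of the reported TCP. My first grasp of the airstone closed above it without touching it, and the jar had been held only by its lid rim. I corrected for this from then on.
- **Tool tilt:** the tool leaned by up to about 0.09 rad during the carries. The cave and case therefore touched down on one edge first and settled flat when released.
- **Wrist force:** the reading was unclear in the first millimetres of contact, so I also judged touchdown from the height and tilt, and for the cave from the side camera.

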